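Push open both clasps of a hearing aid case on a bracket

TASK

Unlock the black hearing aid case by pushing its clasps onto the red-tipped nose of the bent aluminium bracket: slide the case flat along the stool so the nose presses the white clasp fully in, then turn the case and press the orange clasp fully in the same way. Then leave the case flat on the stool, a few centimetres clear of the nose so its lid can swing. Do not lift or tip the case or ram the bracket hard, and leave the cup, dish, battery wheel, clock and two bottles where they stand.

Things in the scene. Friction and masses are not known exactly. Their poses are not given: they have to be found in the camera images.
- case: Black plastic hearing aid travel case, a box 94 mm (its x) by 124 mm (its y) by 48 mm high, about 0.35 kg, loose; origin at the centre of its underside, z up. Too wide to grip across. The white clasp is in its +x side and the orange clasp in its +y side, each with a mark of its colour on the lid's edge above; the two other sides are plain.
- well (a point): Centre of the mouth of the oblong finger well in the case's lid, 48 mm above the case's origin. The well is 36 mm (case x) by 84 mm (case y) and 22 mm deep, grey-floored, straight-walled; two spread fingertips fit in it along y, and the case can be pushed, dragged or turned by its walls.
- white_face (a point): Mouth of the white clasp's recess: point at the centre of the case's +x side (a long side), 47 mm from its centre and 24 mm above the stool. The recess is 26 mm wide and 32 mm high; the button's face lies 3 mm inside it.
- orange_face (a point): Mouth of the orange clasp's recess: point at the centre of the case's +y side (a short side), 62 mm from its centre and 24 mm above the stool. Same recess, button face 3 mm inside.
- clasp_white (a joint): White push button in the case's +x side: 0 out, 0.007 (m) fully in. It moves inward against about 3.5 N and stays where it is pushed. Counts as in beyond 0.005.
- clasp_orange (a joint): Orange push button in the case's +y side, 0 out, 0.007 (m) fully in, 3.5 N, stays where it is pushed. Counts as in beyond 0.005.
- bracket: Bent aluminium bracket screwed to the stool near its far edge. Its upright plate is 70 mm wide (y), 55 mm high, 5 mm thick; origin at the foot of the plate's front face, whose outward direction is -x of the bracket; the foot, 4 mm thick, runs 45 mm back (+x). A round nose 12 mm thick sticks out of the front face 24 mm along -x at 24 mm height.
- nose_tip (a point): The red rounded end of the bracket's nose, 24 mm in front of the plate, 24 mm above the stool; axes are the bracket's: +x from the tip into the plate.
- cup: Stainless cup, 76 mm across, 85 mm high, loose; origin under its centre.
- dish: Blue ceramic pebble dish, 90 mm across, 28 mm high, loose; origin under its centre.
- wheel_base: Clear battery wheel on a round white base, 72 mm across, 27 mm high in all, loose; the wheel on top may turn; origin under its centre.
- clock: Grey fabric alarm clock, 45 mm (x) by 80 mm (y) by 65 mm high, loose; origin under its centre.
- spray: White plastic cleaning spray bottle with a blue cap, 40 mm across, 90 mm high, loose, upright at one side of the bracket's nose; the case, 124 mm wide, passes between the two bottles with 15 to 30 mm to spare on each side but has hardly room to turn there. Origin under its centre.
- drops: Amber bottle with a white cap, 40 mm across, 75 mm high, loose, upright at the other side of the nose; origin under its centre.
- stool: Round oak stool top, 600 mm across, its top level with the work surface (z = 0); origin at the centre of the top. Fixed. All the things above stand on it. A folded aluminium reading lamp, 50 mm (x) by 164 mm (y) by 40 mm high, is fixed on it with its centre 250 mm from the stool's centre towards the robot (-x).

How it is judged:
By the outcome, as a careful person would: the job done as asked, in the order asked, and still so for the second after the job is handed in, with the robot touching nothing.
It also fails if it takes over 54 s, if anything falls off the work surface, if the arm or the gripper's body presses on something with over 40 N, if the wrist force passes 120 N, or if a joint passes its speed limit or range.

ROBOT

A 7-joint arm with a two-finger parallel gripper is mounted at the origin on the work surface. World frame = base frame: x ahead of the robot, y to its left, z up, the work surface at z = 0. Lengths are in m, angles in rad, forces in N, time in s.
With the tool pointing down it reaches from about 0.425 to 0.925 m from the base axis. Payload 6.8 kg.
Tool frame: the origin (TCP) lies at the very end of the fingers, on their centre line; the grasp point (between the pads) lies 19 mm behind it; y points along the fingers, x is the direction in which the jaws open and shut, and the axes are right-handed (so a half turn about y gives the same grasp; the last joint's range is limited). The gripper opens to 85 mm and grips with 20 to 120 N. Pads are 22 mm wide; open, the fingers measure 114 mm over their backs; the gripper's body (76 mm by 85 mm) begins 54 mm behind the grasp point. The pads swing forward as they close: fully open they stand 13 mm farther back than shut.
Start: joints at [1.17, 0.477, 0.022, 1.555, -0.011, 1.109, -0.083], TCP at [0.195, -0.646, 0.191] pointing down, gripper open.
Joint ranges: [-2.96, 2.96], [-0.34, 2.1], [-1.41, 1.46], [0.24, 2.44], [-1.37, 4.51], [0.17, 1.92], [-2.96, 2.96]. Speed limits (rad/s): [2.39, 2.39, 3.14, 3.14, 3.14, 3.14, 3.14].

INTERFACE

Orientations are given as a rotation vector (axis times angle).
In Python, from bench import r, imaging gives the robot as it stands.
- The arm moves only by the shell command python3 -m jog 'ROWS' [FORCE]. ROWS is text: rows parted by semicolons, each of 7 numbers parted by spaces: the turn, a rotation vector about the tool's x, y, z in degrees, then the shift along the tool's x, y, z in mm, then the opening, from 0 (shut) to 1 (fully open). A call has exactly 5 rows; each row shifts and turns the commanded pose from where the row before left it, along the tool's axes as they then stand; what a row does not reach is not made up. A row lasts 1/12 s, in which the tool goes at most 41.7 mm and 7.16 degrees, less where a joint would pass 70% of its speed; a pose out of reach is approached as far as the arm can. A call with a gripper value outside its range is refused whole. The fingers move at their own pace and stop on an object; FORCE is the grip in N (left out, the last holds). Time passes only in rows, so rows that do not move let the fingers close, or fill a call up. It gives the time, the measured TCP pose, the force and the opening at its end, in the units of the state.
- r.get_obs(): the state, without advancing time (a new reading comes with each control period).
- imaging.grab_frame(name): name is "side" or "top" or "wrist"; returns a dict with "color" (420x560x3 uint8, red, green, blue), "z_map" (420x560 float32, m along the optical axis (not along the pixel's ray), 0 where there is no reading), "fx", "fy", "cx", "cy" (pixels), "world_to_cam" (4x4, takes a point from world to camera coordinates); the wrist camera has in their place "hand_eye" (4x4, takes a point from camera to tool coordinates, whose origin is the TCP and whose axes are the tool frame's). Camera axes: x right, y up, looking along -z (the intrinsics and any distortion apply to the point x, -y, -z); pixel columns grow to the right and rows downward; lengths in m; the calibration is good to about 2 mm. A picture is of the moment at which its call begins: read the wrist's pose just before it.
- r.hand_in(): hands the job in, once; it reports no verdict.
The state is a dict: "clock": time; "joints": joint angles; "qvel": joint speeds; "tau": joint torques, N m; "tcp_pos": TCP position; "orientation": TCP orientation; "contact_force": force on the tool from outside, world axes, zero at the start; "moment": the same for the moment, N m; "grip_width": finger opening in m.
Only numpy, scipy, OpenCV 4.12 (cv2) and the standard library are available. Lean on these libraries where they do the work, as an engineer would, in place of code of your own. Each camera call takes 0.05 s, during which the arm holds its last target.

## Working session

There is one attempt and no reset: what is moved stays moved. The work goes in short steps, Python scripts to look and compute and a shell command to move; the robot and the scene stay as the last step left them, time stands still between calls to the robot, and variables do not carry over. Pictures are saved under pics/ and viewed, and the job is handed in when it is done.

```bash
ls; mkdir -p pics
python3 - <<'E'
from bench import r, imaging
import cv2,numpy as np
o=r.get_obs()
for k in o: print(k,np.round(o[k],4))
for n in ["side","top","wrist"]:
    f=imaging.grab_frame(n)
    cv2.imwrite(f"pics/{n}0.png",f["color"][:,:,::-1])
    print(n,f["fx"],f["fy"],f["cx"],f["cy"],[k for k in f])
    print(np.round(f.get("world_to_cam",f.get("hand_eye")),4))
E
```

```text
pics
clock 0.0
joints [ 1.1699  0.4778  0.0223  1.5565 -0.0115  1.1093 -0.0831]
qvel [ 0.0007 -0.0018 -0.0026 -0.0008  0.     -0.0003  0.0008]
tau [-4.00000e-04 -5.96436e+01  1.60780e+00 -2.81193e+01  1.24000e-02
  9.50000e-03  0.00000e+00]
tcp_pos [ 0.1946 -0.6456  0.1904]
orientation [-1.3326  0.992  -0.9894]
contact_force [ 0.4483 -1.2171  0.5144]
moment [-0.0413 -0.0348  0.0009]
grip_width 0.0857
side 422.29181065531844 422.29181065531844 279.20916478927074 207.5932315144345 ['color', 'z_map', 'fx', 'fy', 'cx', 'cy', 'world_to_cam']
[[-0.899  -0.4379  0.0031  0.5457]
 [ 0.3358 -0.685   0.6466 -0.2316]
 [-0.281   0.5823  0.7629 -0.7189]
 [ 0.      0.      0.      1.    ]]
top 479.6085806796768 479.6085806796768 277.3966995223886 200.7955676808906 ['color', 'z_map', 'fx', 'fy', 'cx', 'cy', 'world_to_cam']
[[-1.420e-02 -9.998e-01  1.210e-02  6.000e-04]
 [ 9.966e-01 -1.310e-02  8.150e-02 -5.804e-01]
 [-8.130e-02  1.320e-02  9.966e-01 -9.823e-01]
 [ 0.000e+00  0.000e+00  0.000e+00  1.000e+00]]
wrist 363.9239809496084 363.9239809496084 277.2382539301219 201.47477412896566 ['color', 'z_map', 'fx', 'fy', 'cx', 'cy', 'hand_eye']
[[ 1.000e+00  9.000e-04  1.200e-03  1.000e-04]
 [ 8.000e-04  3.221e-01 -9.467e-01 -1.815e-01]
 [-1.300e-03  9.467e-01  3.221e-01  8.310e-02]
 [ 0.000e+00  0.000e+00  0.000e+00  1.000e+00]]
```

View pics/top0.png

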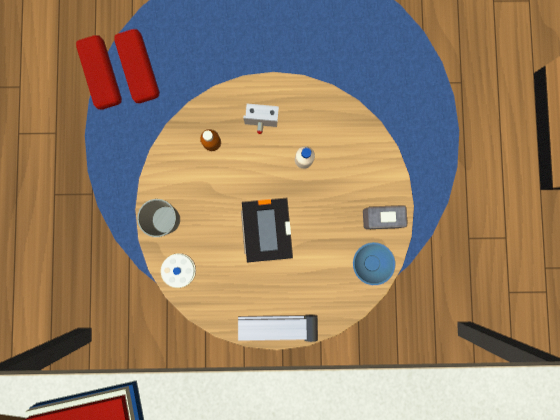

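View pics/side0.png

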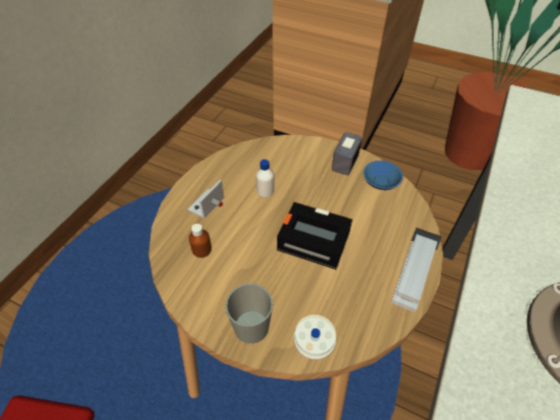

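```bash
cat > h.py <<'E'
from bench import r, imaging
import cv2,numpy as np
from scipy.spatial.transform import Rotation as Rot
def cast(f,uv,z):
    W=f["world_to_cam"];R=W[:3,:3];t=W[:3,3];C=-R.T@t
    uv=np.atleast_2d(np.asarray(uv,float))
    d=np.c_[(uv[:,0]-f["cx"])/f["fx"],-(uv[:,1]-f["cy"])/f["fy"],-np.ones(len(uv))]@R
    return C+d*((z-C[2])/d[:,2])[:,None]
def cloud(f):
    z=f["z_map"];v,u=np.mgrid[:z.shape[0],:z.shape[1]]
    c=np.stack([(u-f["cx"])/f["fx"]*z,-(v-f["cy"])/f["fy"]*z,-z],-1)
    W=f["world_to_cam"];p=(c-W[:3,3])@W[:3,:3]
    p[z==0]=np.nan
    return p
def pose():
    o=r.get_obs();return o["tcp_pos"],Rot.from_rotvec(o["orientation"]).as_matrix(),o
E
python3 - <<'E'
from h import *
p,R,o=pose();print(np.round(R,3))
f=imaging.grab_frame("top");P=cloud(f);hsv=cv2.cvtColor(f["color"],cv2.COLOR_RGB2HSV)
img=f["color"].copy()
print("case depth",P[230,250],P[230,267],"stool",P[180,267])
V=hsv[...,2]
def big(m,x0,x1,y0,y1):
    mm=np.zeros(m.shape,np.uint8);mm[y0:y1,x0:x1]=m[y0:y1,x0:x1]
    cs,_=cv2.findContours(mm,cv2.RETR_EXTERNAL,cv2.CHAIN_APPROX_NONE);return max(cs,key=cv2.contourArea),mm
m=(np.nan_to_num(P[...,2])>0.042).astype(np.uint8)
c,_=big(m,225,310,185,275)
b=cv2.boxPoints(cv2.minAreaRect(c));print("case by depth px",b);print(np.round(cast(f,b,0.048),4),cast(f,[cv2.minAreaRect(c)[0]],.048))
m=(V<60).astype(np.uint8)
c,_=big(m,225,310,185,275);b=cv2.boxPoints(cv2.minAreaRect(c));print("black",b);print(np.round(cast(f,b,0.048),4))
# well
for name,(lo,hi),roi,z in [("orange",((5,180,150),(18,255,255)),(240,300,190,215),.048),("red",((0,150,90),(8,255,255)),(245,275,120,140),.024),("wheel blue",((100,150,80),(125,255,255)),(165,190,260,280),.027),("spraycap",((100,150,60),(125,255,255)),(290,320,140,170),.09)]:
    mm=cv2.inRange(hsv,lo,hi);k=np.zeros_like(mm);x0,x1,y0,y1=roi;k[y0:y1,x0:x1]=mm[y0:y1,x0:x1]
    v,u=np.nonzero(k);print(name,len(u),u.mean(),v.mean(),u.min(),u.max(),v.min(),v.max(),np.round(cast(f,[(u.mean(),v.mean())],z),4))
big4=cv2.resize(f["color"][90:280,190:340],None,fx=4,fy=3.15,interpolation=cv2.INTER_CUBIC)
big4=cv2.resize(f["color"][95:275,190:340],(150*3,180*3),interpolation=cv2.INTER_CUBIC)
cv2.imwrite("pics/zoom1.png",big4[:,:,::-1])
# objects footprint from cloud
def foot(x0,x1,y0,y1,zmin,zmax):
    q=P[y0:y1,x0:x1].reshape(-1,3);q=q[(q[:,2]>zmin)&(q[:,2]<zmax)];(cx,cy),(w,h),a=cv2.minAreaRect(q[:,:2].astype(np.float32));return len(q),round(cx,4),round(cy,4),round(w,3),round(h,3),round(a,1)
print("drops",foot(190,230,120,160,.01,.06),foot(190,230,120,160,.065,.1))
print("spray",foot(285,325,140,175,.01,.07),foot(285,325,140,175,.08,.1))
print("bracket top",foot(235,290,95,125,.045,.07),"foot",foot(235,290,95,125,-.0,.012))
for n,a in dict(cup=(130,185,195,245),wheel=(155,200,250,290),clock=(355,415,200,235),dish=(345,400,238,290),lamp=(230,325,310,345)).items(): print(n,foot(*a,.012,.1))
E
```

```text
[[ 0.289 -0.     0.957]
 [-0.957  0.001  0.289]
 [-0.001 -1.    -0.   ]]
case depth [0.51940044 0.04949734 0.04982284] [0.51941979 0.01519596 0.02589128] stool [0.6271784  0.0140839  0.00242125]
case by depth px [[240.91806 201.09836]
 [287.082   196.90164]
 [292.61478 257.7623 ]
 [246.45084 261.959  ]]
[[ 0.5787  0.0676  0.048 ]
 [ 0.5861 -0.027   0.048 ]
 [ 0.462  -0.0362  0.048 ]
 [ 0.455   0.0574  0.048 ]] [[0.52012307 0.01545283 0.048     ]]
black [[241.48363 202.31969]
 [286.11478 198.26231]
 [291.5     257.5    ]
 [246.86887 261.55737]]
[[ 0.5762  0.0664  0.048 ]
 [ 0.5833 -0.0249  0.048 ]
 [ 0.4626 -0.034   0.048 ]
 [ 0.4558  0.0565  0.048 ]]
orange 62 264.16129032258067 201.6451612903226 258 270 199 204 [[0.5769 0.0201 0.048 ]]
red 13 259.0 131.84615384615384 257 261 131 133 [[0.7275 0.0296 0.024 ]]
wheel blue 35 176.22857142857143 270.57142857142856 173 179 268 273 [[0.4385 0.2032 0.027 ]]
spraycap 72 305.9583333333333 152.625 302 310 148 157 [[ 0.6697 -0.0643  0.09  ]]
drops (256, 0.7107, 0.1319, 0.038, 0.038, 75.3) (84, 0.711, 0.132, 0.018, 0.019, 47.4)
spray (252, 0.6705, -0.0644, 0.039, 0.038, 65.6) (84, 0.6713, -0.0645, 0.019, 0.019, 69.6)
bracket top (113, 0.7504, 0.0272, 0.068, 0.007, 84.2) foot (842, 0.7811, 0.023, 0.118, 0.067, 89.4)
cup (765, 0.5458, 0.2311, 0.075, 0.073, 89.1)
wheel (878, 0.4394, 0.2027, 0.067, 0.066, 87.9)
clock (966, 0.5426, -0.228, 0.046, 0.081, 1.7)
dish (1073, 0.4481, -0.2045, 0.086, 0.087, 89.3)
lamp (1856, 0.3183, -0.0046, 0.051, 0.162, 0.7)
```

View pics/zoom1.png

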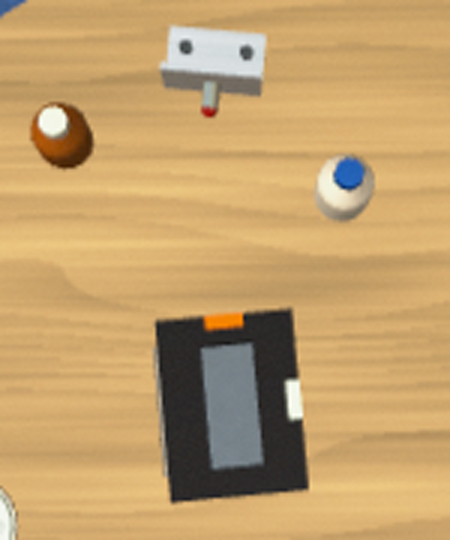

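```bash
python3 -m jog '0 0 0 -27 0 25 0.54;0 0 0 -27 0 25 0.54;0 0 0 -27 0 25 0.54;0 0 0 -27 0 25 0.54;0 0 0 -27 0 25 0.54' 20
```

```text
clock: 0.62
tcp_pos: [0.2759, -0.4792, 0.1912]
orientation: [-1.333, 0.991, -0.991]
contact_force: [0.5, -0.6, 1.1]
grip_width: 0.0463
```

```bash
for i in 1 2; do python3 -m jog '0 -7 0 -27 0 25 0.54;0 0 0 -27 0 25 0.54;0 0 0 -27 0 25 0.54;0 0 0 -27 0 25 0.54;0 7 0 -27 0 25 0.54' | head -2;done; python3 -m jog '0 0 0 -27 0 25 0.54;0 0 0 -27 0 25 0.54;0 0 0 -27 0 25 0.54;0 0 0 -27 0 25 0.54;0 0 0 -27 0 25 0.54'
```

```text
clock: 1.03
tcp_pos: [0.3392, -0.309, 0.1914]
clock: 1.45
tcp_pos: [0.4006, -0.1406, 0.1916]
clock: 1.87
tcp_pos: [0.4774, 0.0259, 0.1916]
orientation: [-1.342, 0.972, -0.973]
contact_force: [0.6, -0.9, 0.6]
grip_width: 0.0459
```

```bash
for i in 1 ; do python3 -m jog '0 -7 0 0 0 0 0.54;0 -7 0 0 0 0 0.54;0 -7 0 0 0 0 0.54;0 -7 0 0 0 0 0.54;0 -7 0 0 0 0 0.54' | head -2;done; python3 -m jog '0 -7 0 0 8 0 0.54;0 -7 0 0 8 0 0.54;0 -7 0 0 8 0 0.54;0 -7 0 0 8 0 0.54;0 -7 0 0 8 0 0.54'
python3 - <<'E'
from h import *
p,R,o=pose();print(p,np.round(R,3),o["joints"]);print(np.degrees(np.arctan2(R[1,0],R[0,0])))
print("shift mm tool", (R.T@(np.array([0.520,0.0155,0.10])-p))*1000)
E
```

```text
clock: 2.28
tcp_pos: [0.4769, 0.0243, 0.1913]
clock: 2.7
tcp_pos: [0.4769, 0.0241, 0.151]
orientation: [-1.571, 0.02, -0.021]
contact_force: [-0.8, -0.0, -0.8]
grip_width: 0.0462
[0.47690582 0.02413959 0.15104562] [[ 1.     0.     0.026]
 [-0.026 -0.     1.   ]
 [ 0.    -1.    -0.   ]] [ 0.39017921  0.26477891 -0.65598973  2.02191923  0.20248504  0.91797807
 -0.39889947]
-1.4951128426075968
shift mm tool [43.30150339 51.04943104 -7.50609812]
```

```bash
python3 -m jog '0 0 0 14 14 -2.5 0.54;0 0 0 14 14 -2.5 0.54;0 0 0 15 13 -2.5 0.54;0 -6 0 0 0 0 0.54;0 0 0 0 0 0 0.54'
python3 - <<'E'
from h import *
p,R,o=pose();print(p,np.degrees(np.arctan2(R[1,0],R[0,0])))
for n in ["top","wrist","side"]:
    f=imaging.grab_frame(n);c=f["color"]
    cv2.imwrite(f"pics/{n}1.png",c[:,:,::-1])
E
```

```text
clock: 3.12
tcp_pos: [0.5196, 0.0152, 0.1094]
orientation: [-1.569, -0.058, 0.061]
contact_force: [-0.4, 0.7, 0.4]
grip_width: 0.0461
[0.51958894 0.01517726 0.10936403] 4.338640359642733
```

View pics/wrist1.png

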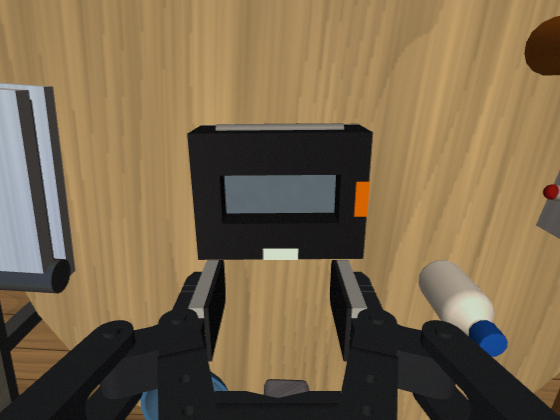

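View pics/side1.png

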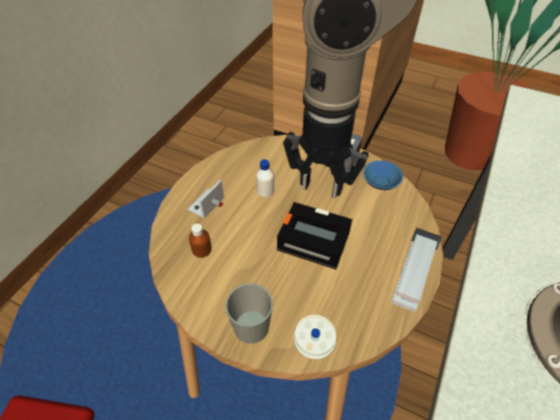

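```bash
cat >> h.py <<'E'
def wcast(f,uv,z,p,R):
    H=f["hand_eye"];uv=np.atleast_2d(np.asarray(uv,float))
    d=np.c_[(uv[:,0]-f["cx"])/f["fx"],-(uv[:,1]-f["cy"])/f["fy"],-np.ones(len(uv))]@H[:3,:3].T@R.T
    C=p+R@H[:3,3]
    return C+d*((z-C[2])/d[:,2])[:,None]
E
python3 - <<'E'
from h import *
p,R,o=pose();f=imaging.grab_frame("wrist")
for n,uv in [("top corners",[(190,133),(371,132),(364,258),(198,259)]),("well",[(221,175),(340,175),(338,222),(223,222)])]:
    q=wcast(f,uv,.048,p,R);print(n,np.round(q,4),q.mean(0))
E
```

```text
top corners [[ 0.4583  0.0596  0.048 ]
 [ 0.5785  0.0685  0.048 ]
 [ 0.5874 -0.0246  0.048 ]
 [ 0.4635 -0.0339  0.048 ]] [0.52192126 0.01740865 0.048     ]
well [[ 0.4794  0.0322  0.048 ]
 [ 0.5615  0.0378  0.048 ]
 [ 0.5645  0.0029  0.048 ]
 [ 0.4816 -0.0028  0.048 ]] [0.52174884 0.01752484 0.048     ]
```

```bash
python3 -m jog '0 0 0 1.5 12 1.2 0.54;0 0 0 0 12 0 0.54;0 0 0 0 12 0 0.54;0 0 0 0 10 0 0.54;0 0 0 0 4 0 0.54'
python3 - <<'E'
from h import *
f=imaging.grab_frame("side");c=f["color"][110:290,220:420]
cv2.imwrite("pics/s2.png",cv2.resize(c,(800,720)[:2] and (640,576))[:,:,::-1])
E
```

```text
clock: 3.73
tcp_pos: [0.5196, 0.0165, 0.0581]
orientation: [-1.57, -0.055, 0.06]
contact_force: [-0.7, 0.5, 0.3]
grip_width: 0.046
```

View pics/s2.png

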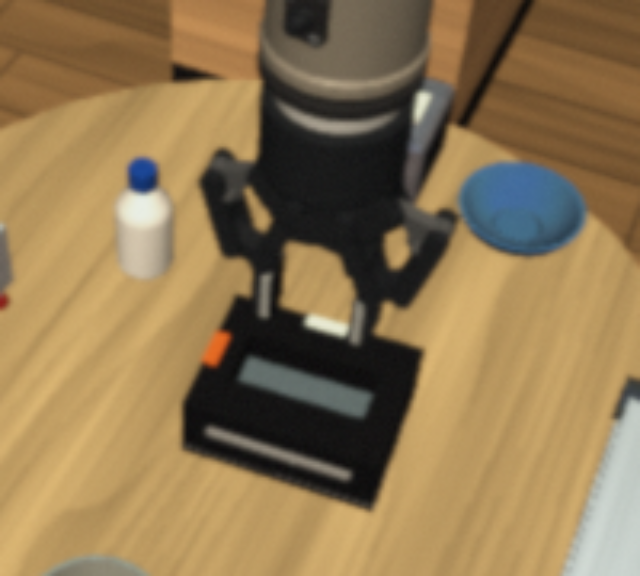

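Run:
```python
from h import *
f=imaging.grab_frame("side")
for z in (.058,.065,.07): print(cast(f,[(301.9,208.4),(331.6,216.2)],z))
W=f["world_to_cam"]
def proj(P):
    c=np.array(P)@W[:3,:3].T+W[:3,3];return np.c_[f["cx"]-f["fx"]*c[:,0]/c[:,2],f["cy"]+f["fy"]*c[:,1]/c[:,2]]
p,R,o=pose();print(p,proj([p,p+R@[.023,0,0],p+R@[-.023,0,0]]))
p2,R2=p,R
w=imaging.grab_frame("wrist");cv2.imwrite("pics/w2.png",w["color"][:,:,::-1])
P=cloud(f);print(P[206,302],P[214,332])
```

```text
[[ 0.56027192 -0.00631994  0.058     ]
 [ 0.50019    -0.01361767  0.058     ]]
[[ 0.55814559 -0.00078053  0.065     ]
 [ 0.49872242 -0.00799824  0.065     ]]
[[ 0.55662679  0.00317619  0.07      ]
 [ 0.49767415 -0.00398437  0.07      ]]
[0.52010895 0.01670113 0.05905461] [[316.18076034 223.31839066]
 [304.87547591 219.83724826]
 [327.64099576 226.84724584]]
[0.5463161  0.03036149 0.1110718 ] [0.48993876 0.0252231  0.11268208]
```

View pics/w2.png

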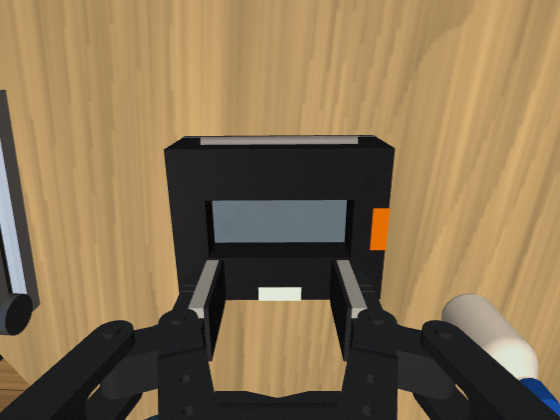

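Run:
```python
from h import *
w=imaging.grab_frame("wrist");H=w["hand_eye"]
z=w["z_map"]
for u,v in [(222,264),(222,275),(215,268),(208,310),(212,350),(338,264),(345,268),(351,350),(200,330),(260,220),(180,200)]:
    d=z[v,u];c=np.array([(u-w["cx"])/w["fx"]*d,-(v-w["cy"])/w["fy"]*d,-d,1]);print(u,v,round(float(d),4),np.round((H@c)[:3],4))
```

```text
222 264 0.1515 [-0.023  -0.0464  0.0096]
222 275 0.1514 [-0.023  -0.048   0.0053]
215 268 0.1448 [-0.0248 -0.053   0.0114]
208 310 0.1209 [-0.0231 -0.0787  0.01  ]
212 350 0.1286 [-0.0231 -0.0766 -0.0081]
338 264 0.1481 [ 0.0247 -0.0495  0.0112]
345 268 0.1464 [ 0.0272 -0.0516  0.0105]
351 350 0.0929 [ 0.0188 -0.1058  0.0172]
200 330 0.1092 [-0.0232 -0.0905  0.0114]
260 220 0.231 [-0.011   0.0334 -0.0025]
180 200 0.2058 [-0.055   0.0136  0.0176]
```

```bash
python3 -m jog '0 0 0 1 6 0 0.54;0 0 0 0 6 0 0.54;0 0 0 0 4 0 0.54;0 0 0 0 4 0 0.54;0 0 0 0 0 0 0.54'
python3 - <<'E'
from h import *
p,R,o=pose();print(p)
f=imaging.grab_frame("side");c=f["color"][110:290,220:420]
cv2.imwrite("pics/s3.png",cv2.resize(c,(640,576))[:,:,::-1])
P=cloud(f);
sub=P[120:215,285:350]; 
for v in range(196,232,3): print(v,[tuple(np.round(P[v,u],3)) for u in (302,303,330,331)])
E
```

```text
clock: 4.35
tcp_pos: [0.5215, 0.0167, 0.0395]
orientation: [-1.57, -0.056, 0.058]
contact_force: [-0.5, 0.1, 0.9]
grip_width: 0.0461
[0.52148626 0.01666538 0.03949628]
196 [(np.float64(0.547), np.float64(0.031), np.float64(0.138)), (np.float64(0.546), np.float64(0.03), np.float64(0.138)), (np.float64(0.497), np.float64(0.031), np.float64(0.164)), (np.float64(0.495), np.float64(0.031), np.float64(0.164))]
199 [(np.float64(0.547), np.float64(0.031), np.float64(0.13)), (np.float64(0.545), np.float64(0.032), np.float64(0.133)), (np.float64(0.496), np.float64(0.032), np.float64(0.157)), (np.float64(0.494), np.float64(0.031), np.float64(0.157))]
202 [(np.float64(0.548), np.float64(0.027), np.float64(0.118)), (np.float64(0.546), np.float64(0.027), np.float64(0.119)), (np.float64(0.495), np.float64(0.033), np.float64(0.151)), (np.float64(0.493), np.float64(0.032), np.float64(0.151))]
205 [(np.float64(0.547), np.float64(0.029), np.float64(0.113)), (np.float64(0.545), np.float64(0.03), np.float64(0.115)), (np.float64(0.495), np.float64(0.027), np.float64(0.137)), (np.float64(0.494), np.float64
[... 1256 characters left out ...]
p.float64(0.003), np.float64(0.025)), (np.float64(0.552), np.float64(0.004), np.float64(0.028)), (np.float64(0.491), np.float64(0.024), np.float64(0.084)), (np.float64(0.497), np.float64(-0.005), np.float64(0.049))]
226 [(np.float64(0.551), np.float64(0.011), np.float64(0.027)), (np.float64(0.549), np.float64(0.01), np.float64(0.027)), (np.float64(0.497), np.float64(-0.001), np.float64(0.043)), (np.float64(0.496), np.float64(-0.003), np.float64(0.042))]
229 [(np.float64(0.548), np.float64(0.018), np.float64(0.027)), (np.float64(0.546), np.float64(0.017), np.float64(0.027)), (np.float64(0.497), np.float64(-0.003), np.float64(0.031)), (np.float64(0.495), np.float64(-0.004), np.float64(0.031))]
```

View pics/s3.png

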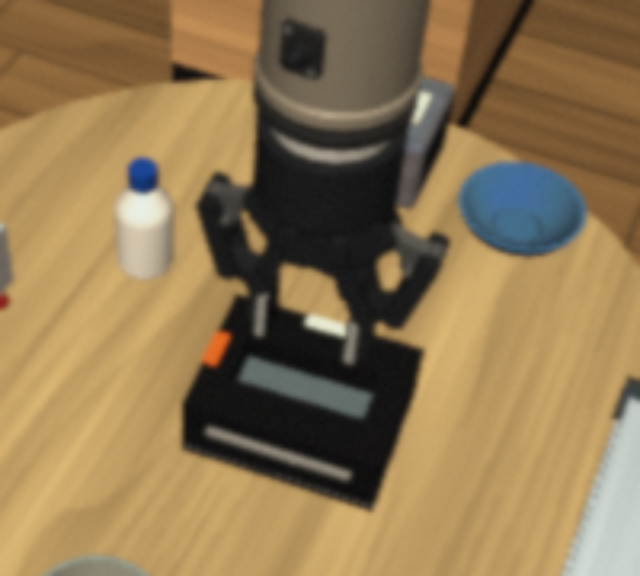

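```bash
python3 -m jog '0 0 0 0 8 0 0.54;0 0 0 0 8 0 0.54;0 0 0 0 7 0 0.54;0 0 0 0 4 0 0.54;0 0 0 0 0 0 0.54'
python3 - <<'E'
from h import *
p,R,o=pose();print(p)
f=imaging.grab_frame("side");c=f["color"][150:290,240:400]
cv2.imwrite("pics/s4.png",cv2.resize(c,(640,560))[:,:,::-1])
w=imaging.grab_frame("wrist");cv2.imwrite("pics/w4.png",w["color"][:,:,::-1])
E
```

```text
clock: 4.82
tcp_pos: [0.5212, 0.0167, 0.0121]
orientation: [-1.57, -0.056, 0.059]
contact_force: [-0.7, -1.0, -0.3]
grip_width: 0.0461
[0.52117741 0.01671295 0.01213643]
```

View pics/s4.png

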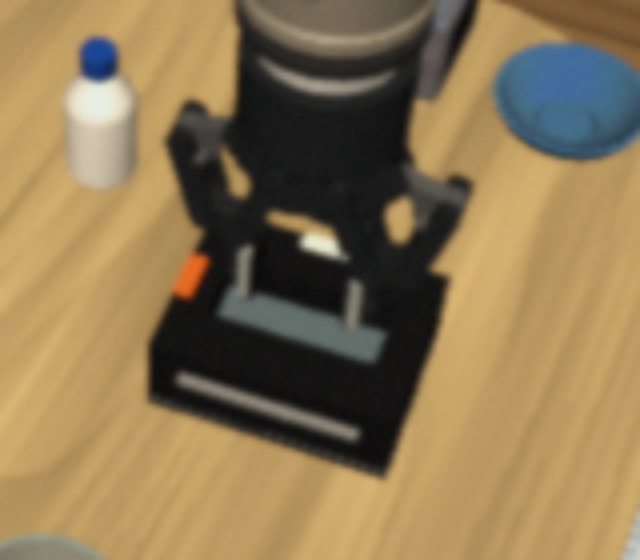

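View pics/w4.png

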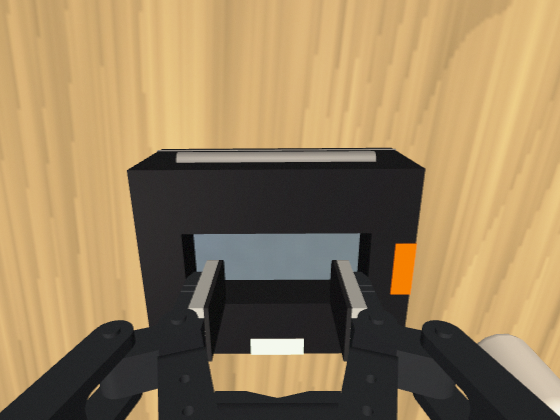

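```bash
python3 -m jog '0 0 0 0 5 0 0.54;0 0 0 0 5 0 0.54;0 0 0 0 5 0 0.54;0 0 0 0 3 0 0.54;0 0 0 0 0 0 0.54'
python3 - <<'E'
from h import *
p,R,o=pose();print(p)
f=imaging.grab_frame("side");c=f["color"][150:290,240:400]
cv2.imwrite("pics/s5.png",cv2.resize(c,(640,560))[:,:,::-1])
w=imaging.grab_frame("wrist");cv2.imwrite("pics/w5.png",w["color"][:,:,::-1])
E
```

```text
clock: 5.33
tcp_pos: [0.5215, 0.0167, -0.0054]
orientation: [-1.57, -0.056, 0.058]
contact_force: [-0.0, -0.1, -0.0]
grip_width: 0.0468
[ 0.52152479  0.01667456 -0.00541494]
```

View pics/s5.png

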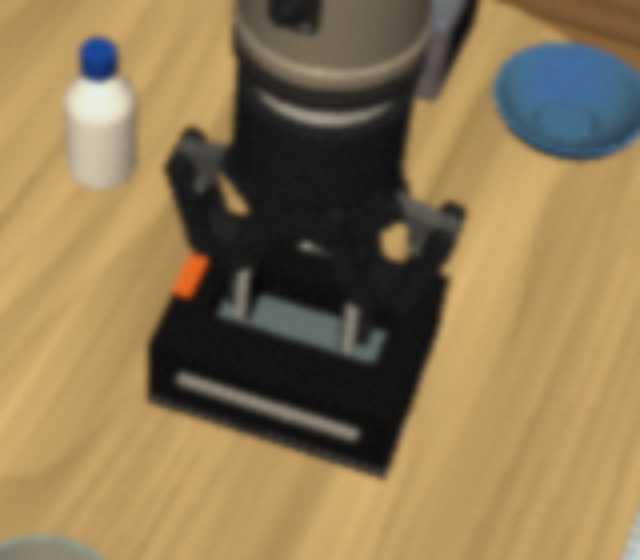

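View pics/w5.png

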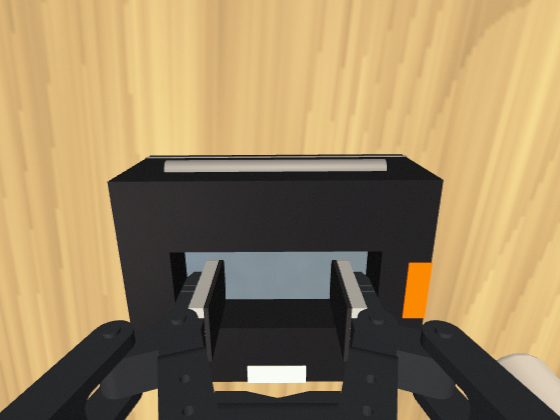

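```bash
python3 -m jog '0 0 0 0 3 0 0.54;0 0 0 0 2 0 0.54;0 0 0 0 0 0 0.54;0 0 0 0 0 0 0.58;0 0 0 0 0 0 0.6' 20;python3 -m jog '0 0 0 0 0 0 0.64;0 0 0 0 0 0 0.68;0 0 0 0 0 0 0.7;0 0 0 0 0 0 0.7;0 0 0 0 0 0 0.7' 20
python3 - <<'E'
from h import *
p,R,o=pose();print(p)
f=imaging.grab_frame("side");c=f["color"][150:290,240:400]
cv2.imwrite("pics/s6.png",cv2.resize(c,(640,560))[:,:,::-1])
w=imaging.grab_frame("wrist");cv2.imwrite("pics/w6.png",w["color"][:,:,::-1])
E
```

```text
clock: 5.85
tcp_pos: [0.5222, 0.0168, -0.0095]
orientation: [-1.57, -0.057, 0.057]
contact_force: [0.5, 0.0, 0.0]
grip_width: 0.051
clock: 6.27
tcp_pos: [0.5219, 0.0167, -0.0097]
orientation: [-1.57, -0.057, 0.057]
contact_force: [0.3, 1.3, -2.2]
grip_width: 0.0584
[ 0.52186024  0.01669341 -0.00972583]
```

View pics/w6.png

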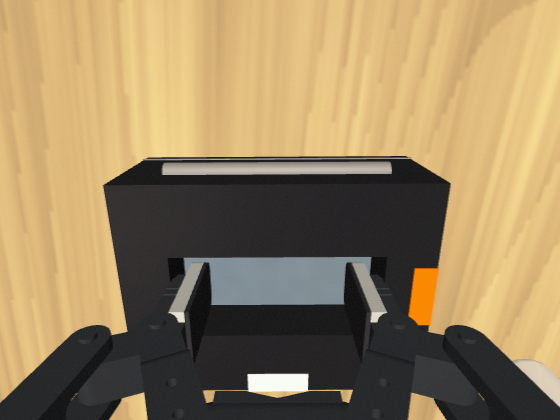

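View pics/s6.png

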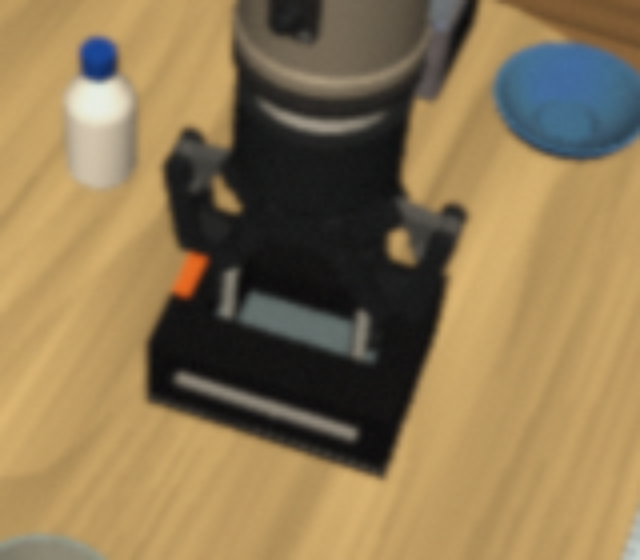

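```bash
python3 -m jog '0 0 0 0 0 0 0.74;0 0 0 0 0 0 0.78;0 0 0 0 0 0 0.8;0 0 0 0 0 0 0.8;0 0 0 0 0 0 0.8' 20
python3 - <<'E'
from h import *
p,R,o=pose();print(p,o["contact_force"],o["moment"])
f=imaging.grab_frame("side");c=f["color"][150:290,240:400]
cv2.imwrite("pics/s7.png",cv2.resize(c,(640,560))[:,:,::-1])
w=imaging.grab_frame("wrist");cv2.imwrite("pics/w7.png",w["color"][:,:,::-1])
E
```

```text
clock: 6.78
tcp_pos: [0.5222, 0.0168, -0.0096]
orientation: [-1.57, -0.057, 0.057]
contact_force: [0.5, -0.8, -3.3]
grip_width: 0.0577
[ 0.52218279  0.01677269 -0.00958001] [ 0.54767405 -0.79620499 -3.33020654] [-0.01151133  0.00219704 -0.01922495]
```

View pics/w7.png

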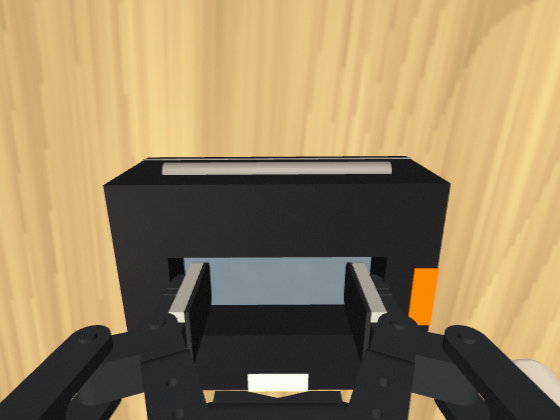

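View pics/s7.png

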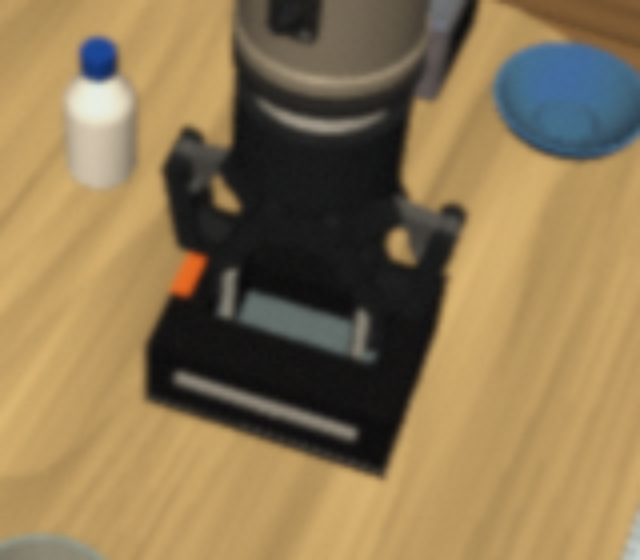

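```bash
python3 -m jog '0 0 0 0 0 0 0.66;0 0 0 0 0 0 0.66;0 0 0 0 1 0 0.66;0 0 0 0 1 0 0.7;0 0 0 0 0 0 0.8' 20; python3 -m jog '0 0 0 0 0 0 0.8;0 0 0 0 0 0 0.8;0 0 0 0 0.5 0 0.8;0 0 0 0 0.5 0 0.8;0 0 0 0 0 0 0.8' 20
```

```text
clock: 7.3
tcp_pos: [0.5224, 0.0168, -0.0106]
orientation: [-1.571, -0.058, 0.057]
contact_force: [-4.7, -0.2, 8.9]
grip_width: 0.0581
clock: 7.72
tcp_pos: [0.5225, 0.0168, -0.0108]
orientation: [-1.571, -0.058, 0.057]
contact_force: [-7.7, -0.9, 19.7]
grip_width: 0.0579
```

```bash
python3 -m jog '0 0 0 0 -0.3 0 0.8;0 0 0 0 -0.3 0 0.8;0 0 0 0 0 0 0.8;0 0 0 0 0 0 0.8;0 -2 0 0 0 0 0.8' 20; python3 -m jog '0 -3 0 0 0 0 0.8;0 -4 0 0 0 0 0.8;0 -5 0 0 0 0 0.8;0 -5 0 0 0 0 0.8;0 -5 0 0 0 0 0.8'
python3 - <<'E'
from h import *
p,R,o=pose();print(p,np.degrees(np.arctan2(R[1,0],R[0,0])),o["contact_force"],o["joints"])
for n in ["side","top"]:
  f=imaging.grab_frame(n);c=f["color"]
  cv2.imwrite(f"pics/{n}8.png",c[:,:,::-1])
E
```

```text
clock: 8.13
tcp_pos: [0.523, 0.0169, -0.0107]
orientation: [-1.57, -0.085, 0.083]
contact_force: [-2.7, -0.7, 9.2]
grip_width: 0.058
clock: 8.55
tcp_pos: [0.5238, 0.0174, -0.0107]
orientation: [-1.536, -0.391, 0.386]
contact_force: [-0.6, 1.7, 7.8]
grip_width: 0.0579
[ 0.52375633  0.0174295  -0.01066415] 28.379764363288903 [-0.5762388   1.67851292  7.76031168] [ 0.34294649  0.60180933 -0.62603256  2.03022922  0.55688383  0.6787629
 -0.14946263]
```

View pics/side8.png

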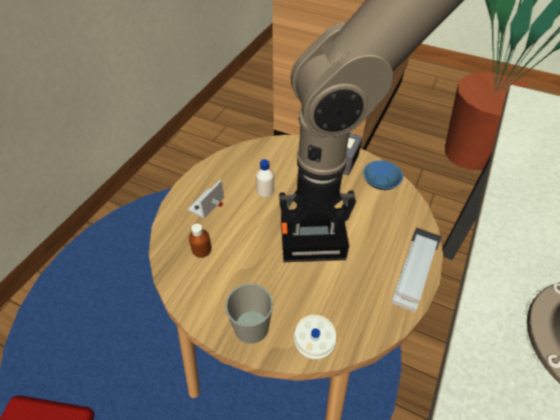

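View pics/top8.png

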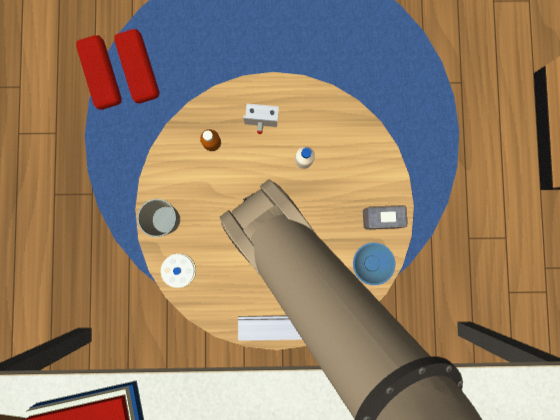

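```bash
for i in 1 2; do python3 -m jog '0 -5 0 0 0 0 0.8;0 -5 0 0 0 0 0.8;0 -5 0 0 0 0 0.8;0 -5 0 0 0 0 0.8;0 -5 0 0 0 0 0.8'; done;  python3 -m jog '0 -4 0 0 0 0 0.8;0 -2 0 0 0 0 0.8;0 0 0 0 0 0 0.8;0 0 0 0 0 0 0.8;0 0 0 0 0 0 0.8'
python3 - <<'E'
from h import *
p,R,o=pose();print(p,np.degrees(np.arctan2(R[1,0],R[0,0])),o["contact_force"],o["joints"])
for n in ["side","wrist"]:
  f=imaging.grab_frame(n);c=f["color"]
  cv2.imwrite(f"pics/{n}9.png",c[:,:,::-1])
E
```

```text
clock: 9.07
tcp_pos: [0.524, 0.0172, -0.0107]
orientation: [-1.447, -0.729, 0.724]
contact_force: [-0.3, -0.2, 7.4]
grip_width: 0.058
clock: 9.48
tcp_pos: [0.5241, 0.0172, -0.0106]
orientation: [-1.3, -1.061, 1.056]
contact_force: [-0.4, 0.9, 7.8]
grip_width: 0.058
clock: 9.9
tcp_pos: [0.5242, 0.0172, -0.0106]
orientation: [-1.258, -1.137, 1.132]
contact_force: [0.3, -0.3, 7.5]
grip_width: 0.0578
[ 0.5241981  0.0171909 -0.0106496] 84.20255177865805 [ 0.30357073 -0.27830499  7.54655034] [ 0.50383773  0.68092042 -0.84651017  2.02005055  0.74128164  0.77401103
  0.67510874]
```

View pics/side9.png

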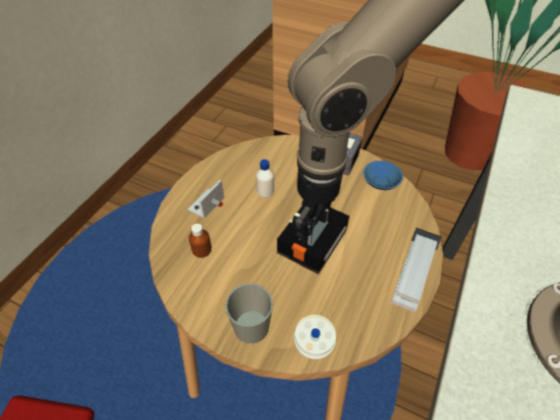

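View pics/wrist9.png

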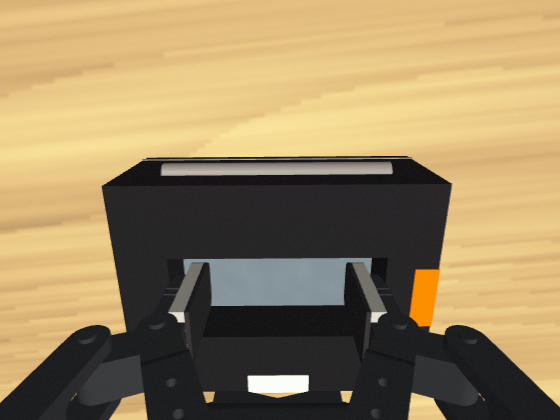

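Run:
```python
from h import *
p,R,o=pose();f=imaging.grab_frame("wrist");hsv=cv2.cvtColor(f["color"],cv2.COLOR_RGB2HSV)
q=wcast(f,[(104,186),(451,184),(278,391),(168,258),(388,258)],.048,p,R);print(np.round(q,4))
b=(q[0]+q[1])/2;d=q[1]-q[0];print("len",np.linalg.norm(d),"y heading",np.degrees(np.arctan2(d[1],d[0])))
y=d/np.linalg.norm(d);x=np.array([y[1],-y[0],0]);print("center", b+.047*x, "front-back",(q[2]-b)@x,(q[2]-b)@y)
print("rel tool", R.T@(b+.047*x-p))
```

```text
[[ 0.4709 -0.0386  0.048 ]
 [ 0.4827  0.0826  0.048 ]
 [ 0.5696  0.0127  0.048 ]
 [ 0.5011 -0.0219  0.048 ]
 [ 0.5096  0.0605  0.048 ]]
len 0.12173846226621719 y heading 84.44506874079181
center [0.52362129 0.01742472 0.048     ] front-back 0.0932248116843088 -0.00026792761521310946
rel tool [ 0.00020721 -0.05866685  0.00037215]
```

```bash
python3 -m jog '0 0 0 5 0 -7 0.8;0 0 0 8 0 -10 0.8;0 0 0 8 0 -12 0.8;0 0 0 8 0 -12 0.8;0 0 0 5 0 -8 0.8'
python3 - <<'E'
from h import *
p,R,o=pose();print(p,np.degrees(np.arctan2(R[1,0],R[0,0])),o["contact_force"])
T=np.array([.7255,.031,p[2]]);print("to tip tool mm",R.T@(T-p)*1000)
f=imaging.grab_frame("top");cv2.imwrite("pics/top10.png",f["color"][:,:,::-1])
hsv=cv2.cvtColor(f["color"],cv2.COLOR_RGB2HSV)
k=cv2.inRange(hsv,(0,150,90),(8,255,255))[120:140,245:275];v,u=np.nonzero(k);print(len(u),u+245,v+120)
f=imaging.grab_frame("side");cv2.imwrite("pics/side10.png",f["color"][:,:,::-1])
hsv=cv2.cvtColor(f["color"],cv2.COLOR_RGB2HSV)
k=cv2.inRange(hsv,(0,150,80),(8,255,255))[190:220,205:235];v,u=np.nonzero(k);print(len(u),u.mean()+205,v.mean()+190,cast(f,[(u.mean()+205,v.mean()+190)],.026))
E
```

```text
clock: 10.47
tcp_pos: [0.5746, 0.0446, -0.011]
orientation: [-1.258, -1.131, 1.136]
contact_force: [-6.6, -3.9, 13.2]
grip_width: 0.0579
[ 0.5746      0.04461783 -0.01102815] 84.11584440607935 [-6.60451849 -3.94904568 13.2474525 ]
to tip tool mm [ 1.92379701e+00 -7.56414535e-02 -1.51500982e+02]
13 [257 258 259 260 261 257 258 259 260 261 258 259 260] [131 131 131 131 131 132 132 132 132 132 133 133 133]
9 220.22222222222223 203.88888888888889 [[0.72874172 0.03241154 0.026     ]]
```

View pics/side10.png

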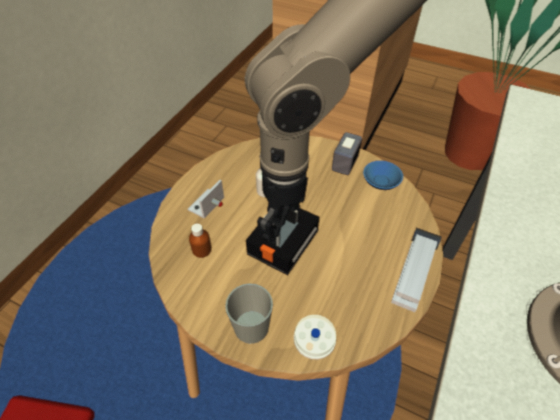

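```bash
python3 -m jog '0 0 0 2 -0.4 -6 0.8;0 0 0 0 0 -12 0.8;0 0 0 0 0 -15 0.8;0 0 0 0 0 -12 0.8;0 0 0 0 0 -6 0.8'
python3 - <<'E'
from h import *
p,R,o=pose();print(p,np.degrees(np.arctan2(R[1,0],R[0,0])),o["contact_force"])
T=np.array([.7255,.031,p[2]]);print("to tip tool mm",R.T@(T-p)*1000)
f=imaging.grab_frame("side");cv2.imwrite("pics/side11.png",cv2.resize(f["color"][140:280,170:330],(640,560))[:,:,::-1])
f=imaging.grab_frame("wrist");cv2.imwrite("pics/wrist11.png",f["color"][:,:,::-1])
E
```

```text
clock: 10.98
tcp_pos: [0.6259, 0.0428, -0.0108]
orientation: [-1.256, -1.133, 1.133]
contact_force: [-5.8, 1.7, 9.8]
grip_width: 0.0581
[ 0.62587544  0.04275942 -0.01077482] 84.10976475735445 [-5.79021906  1.66017284  9.75103907]
to tip tool mm [-1.47355875e+00 -4.95759448e-02 -1.00305349e+02]
```

View pics/side11.png

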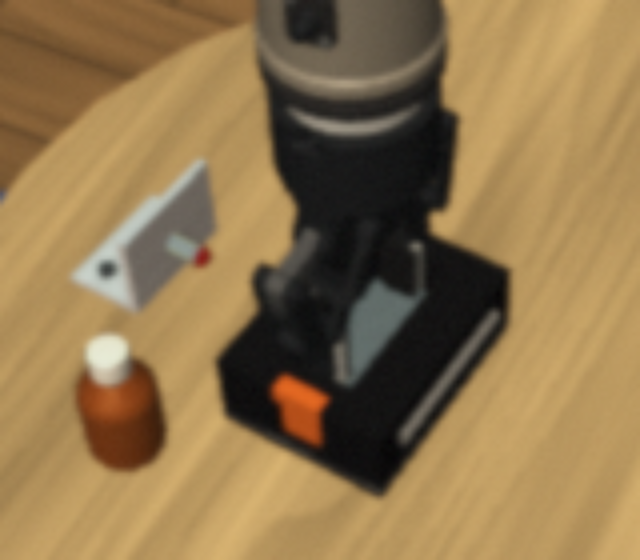

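View pics/wrist11.png

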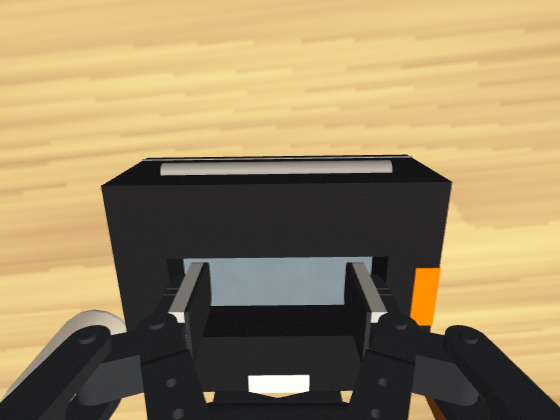

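```bash
python3 -m jog '0 0 0 -1 -0.2 -8 0.8;0 0 0 0 0 -12 0.8;0 0 0 0 0 -12 0.8;0 0 0 0 0 -8 0.8;0 0 0 0 0 -3 0.8'
python3 - <<'E'
from h import *
p,R,o=pose();print(p,np.degrees(np.arctan2(R[1,0],R[0,0])),o["contact_force"])
T=np.array([.7255,.031,p[2]]);print("to tip tool mm",R.T@(T-p)*1000)
f=imaging.grab_frame("side");cv2.imwrite("pics/side12.png",cv2.resize(f["color"][140:280,170:330],(640,560))[:,:,::-1])
E
```

```text
clock: 11.5
tcp_pos: [0.6683, 0.0373, -0.0107]
orientation: [-1.256, -1.133, 1.134]
contact_force: [-5.9, 1.1, 7.2]
grip_width: 0.0577
[ 0.66834293  0.0373445  -0.01072521] 84.11263110596809 [-5.90716883  1.06785725  7.18912275]
to tip tool mm [-4.48254510e-01 -3.71870460e-02 -5.75063528e+01]
```

View pics/side12.png

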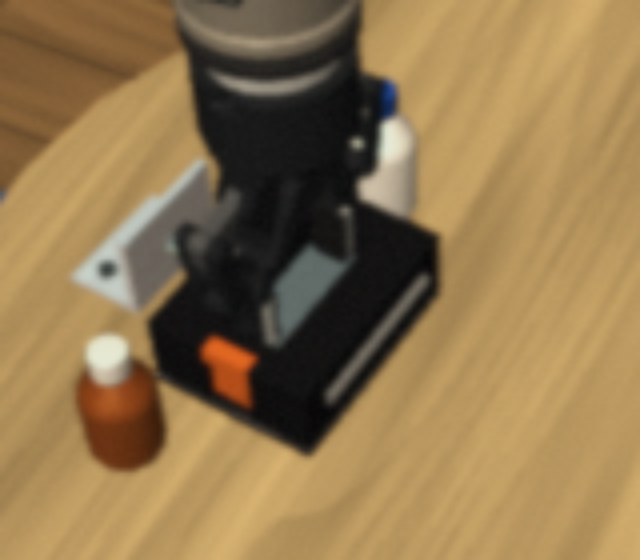

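```bash
python3 -m jog '0 0 0 0 0 -3 0.8;0 0 0 0 0 -3 0.8;0 0 0 0 0 -2 0.8;0 0 0 0 0 -2 0.8;0 0 0 0 0 -1 0.8'; python3 -m jog '0 0 0 0 0 -1 0.8;0 0 0 0 0 -1 0.8;0 0 0 0 0 -1 0.8;0 0 0 0 0 -1 0.8;0 0 0 0 0 -1 0.8'
```

```text
clock: 11.97
tcp_pos: [0.6781, 0.0365, -0.0107]
orientation: [-1.255, -1.132, 1.135]
contact_force: [-5.8, -0.1, 7.6]
grip_width: 0.0583
clock: 12.38
tcp_pos: [0.6822, 0.0361, -0.0108]
orientation: [-1.254, -1.131, 1.136]
contact_force: [-9.8, 1.8, 10.2]
grip_width: 0.0584
```

```bash
python3 -m jog '0 0 0 0 0 -1 0.8;0 0 0 0 0 -1 0.8;0 0 0 0 0 -1 0.8;0 0 0 0 0 -1 0.8;0 0 0 0 0 -1 0.8'; python3 -m jog '0 0 0 0 0 -1 0.8;0 0 0 0 0 -1 0.8;0 0 0 0 0 0 0.8;0 0 0 0 0 0 0.8;0 0 0 0 0 0 0.8'
python3 - <<'E'
from h import *
p,R,o=pose();print(p,np.degrees(np.arctan2(R[1,0],R[0,0])),o["contact_force"])
T=np.array([.7255,.031,p[2]]);print("to tip tool mm",R.T@(T-p)*1000)
f=imaging.grab_frame("side");cv2.imwrite("pics/side13.png",cv2.resize(f["color"][140:280,170:330],(640,560))[:,:,::-1])
f=imaging.grab_frame("wrist");cv2.imwrite("pics/wrist13.png",f["color"][:,:,::-1])
E
```

```text
clock: 12.8
tcp_pos: [0.6861, 0.0358, -0.0108]
orientation: [-1.253, -1.13, 1.137]
contact_force: [-10.6, 0.9, 9.6]
grip_width: 0.058
clock: 13.22
tcp_pos: [0.6883, 0.0356, -0.0108]
orientation: [-1.253, -1.131, 1.137]
contact_force: [-9.9, 0.7, 9.4]
grip_width: 0.0581
[ 0.68829121  0.03564045 -0.01080945] 84.18714213731784 [-9.87590025  0.6715704   9.41333846]
to tip tool mm [ -0.84810196  -0.16482962 -37.48708298]
```

View pics/wrist13.png

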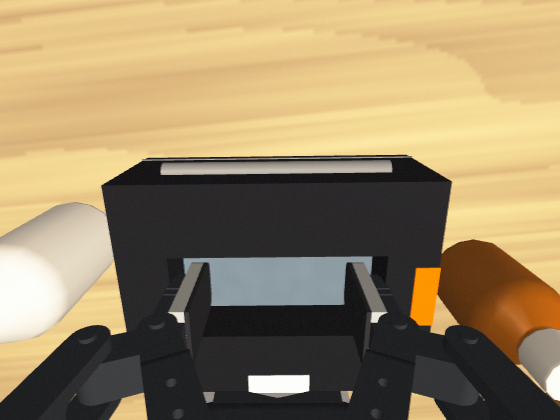

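View pics/side13.png

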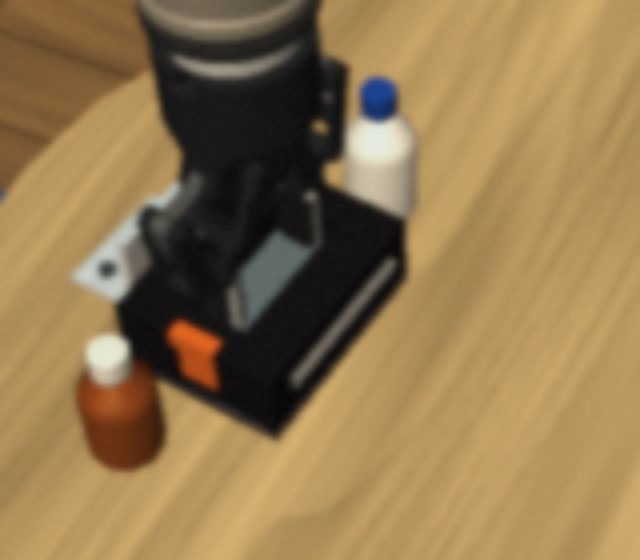

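```bash
python3 -m jog '0 0 0 0 0 -1 0.8;0 0 0 0 0 -0.5 0.8;0 0 0 0 0 -0.5 0.8;0 0 0 0 0 0 0.8;0 0 0 0 0 0 0.8'
```

```text
clock: 13.73
tcp_pos: [0.6892, 0.0355, -0.0109]
orientation: [-1.252, -1.129, 1.138]
contact_force: [-12.9, 1.3, 11.3]
grip_width: 0.0582
```

```bash
python3 -m jog '0 0 0 0 0 -1 0.8;0 0 0 0 0 0 0.8;0 0 0 0 0 0 0.8;0 0 0 0 0 0 0.8;0 0 0 0 0 0 0.8'
```

```text
clock: 14.15
tcp_pos: [0.6893, 0.0355, -0.0109]
orientation: [-1.251, -1.128, 1.14]
contact_force: [-16.5, 1.9, 13.1]
grip_width: 0.0581
```

```bash
python3 -m jog '0 0 0 0 0 3 0.8;0 0 0 0 -0.2 6 0.8;0 0 0 0 0 12 0.8;0 0 0 0 0 15 0.8;0 0 0 0 0 15 0.8'; python3 -m jog '0 0 0 0 0 16 0.8;0 0 0 0 0 16 0.8;0 0 0 0 0 16 0.8;0 0 0 0 0 12 0.8;0 0 0 0 0 6 0.8'
python3 - <<'E'
from h import *
p,R,o=pose();print(p,np.degrees(np.arctan2(R[1,0],R[0,0])),o["contact_force"])
f=imaging.grab_frame("side");cv2.imwrite("pics/side14.png",f["color"][:,:,::-1])
E
```

```text
clock: 14.57
tcp_pos: [0.6444, 0.0393, -0.0106]
orientation: [-1.258, -1.136, 1.132]
contact_force: [2.6, 0.1, 1.9]
grip_width: 0.0581
clock: 14.98
tcp_pos: [0.5773, 0.0463, -0.0106]
orientation: [-1.257, -1.136, 1.134]
contact_force: [2.2, 0.1, 1.7]
grip_width: 0.0578
[ 0.57732554  0.04630081 -0.01060422] 84.21576518323681 [2.17721775 0.05232797 1.7228646 ]
```

View pics/side14.png

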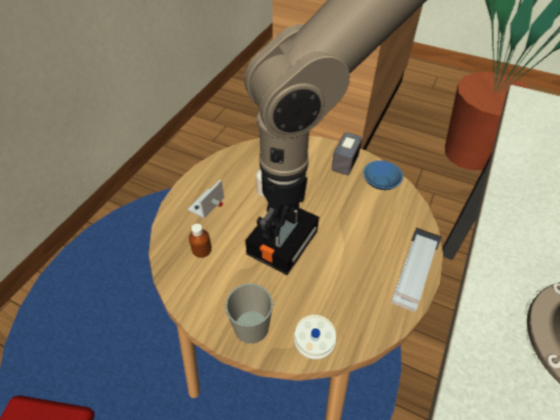

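```bash
python3 -m jog '0 2 0 0 0.2 0 0.8;0 4 0 0 0 0 0.8;0 5 0 0 0 0 0.8;0 5 0 0 0 0 0.8;0 5 0 0 0 0 0.8';for i in 1 2;do python3 -m jog '0 5 0 0 0 0 0.8;0 5 0 0 0 0 0.8;0 5 0 0 0 0 0.8;0 5 0 0 0 0 0.8;0 5 0 0 0 0 0.8';done;  python3 -m jog '0 5 0 0 0 0 0.8;0 5 0 0 0 0 0.8;0 5 0 0 0 0 0.8;0 3 0 0 0 0 0.8;0 1 0 0 0 0 0.8'
python3 - <<'E'
from h import *
p,R,o=pose();print(p,np.degrees(np.arctan2(R[1,0],R[0,0])),o["contact_force"])
f=imaging.grab_frame("side");cv2.imwrite("pics/side15.png",f["color"][:,:,::-1])
f=imaging.grab_frame("wrist");cv2.imwrite("pics/wrist15.png",f["color"][:,:,::-1])
E
```

```text
clock: 15.45
tcp_pos: [0.5797, 0.0453, -0.0107]
orientation: [-1.399, -0.856, 0.852]
contact_force: [2.1, -2.0, 3.2]
grip_width: 0.058
clock: 15.87
tcp_pos: [0.5793, 0.0446, -0.0107]
orientation: [-1.511, -0.518, 0.516]
contact_force: [1.8, -3.8, 3.8]
grip_width: 0.0577
clock: 16.28
tcp_pos: [0.5786, 0.044, -0.0108]
orientation: [-1.567, -0.176, 0.176]
contact_force: [-0.0, -4.3, 7.6]
grip_width: 0.0579
clock: 16.7
tcp_pos: [0.5777, 0.0439, -0.0109]
orientation: [-1.573, 0.084, -0.083]
contact_force: [-0.6, -5.1, 8.2]
grip_width: 0.0576
[ 0.5777003   0.04385827 -0.01092447] -6.0577252816307405 [-0.63277276 -5.11344793  8.22553414]
```

View pics/side15.png

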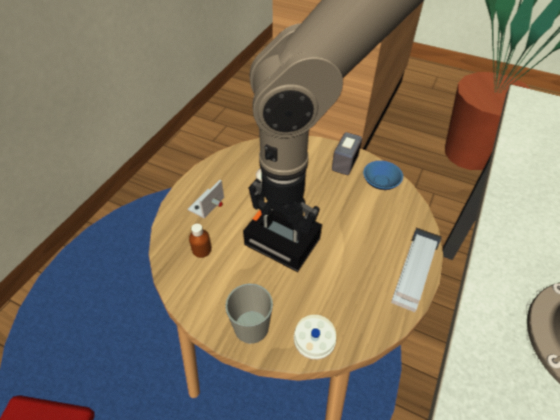

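View pics/wrist15.png

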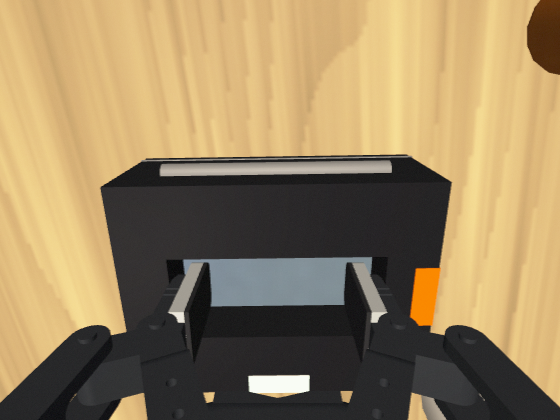

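```bash
python3 -m jog '0 0 0 5 0 1 0.8;0 0 0 10 0 1 0.8;0 0 0 14 0 1 0.8;0 0 0 14 0 0 0.8;0 0 0 8 0 0 0.8' 35;python3 -m jog '0 0 0 8 -0.2 0 0.8;0 0 0 10 0 0 0.8;0 0 0 6 0 0 0.8;0 0 0 3 0 0 0.8;0 0 0 0 0 0 0.8'
python3 - <<'E'
from h import *
p,R,o=pose();print(p,np.degrees(np.arctan2(R[1,0],R[0,0])),o["contact_force"])
T=np.array([.7255,.031,p[2]]);print("to tip tool mm",R.T@(T-p)*1000)
f=imaging.grab_frame("side");cv2.imwrite("pics/side16.png",cv2.resize(f["color"][140:280,170:330],(640,560))[:,:,::-1])
E
```

```text
clock: 17.22
tcp_pos: [0.628, 0.0445, -0.0111]
orientation: [-1.569, 0.083, -0.078]
contact_force: [-9.0, 0.8, 14.3]
grip_width: 0.0587
clock: 17.63
tcp_pos: [0.6546, 0.042, -0.011]
orientation: [-1.569, 0.083, -0.078]
contact_force: [-3.9, -0.0, 7.2]
grip_width: 0.0586
[ 0.65459779  0.04195861 -0.01103246] -5.857752560239959 [-3.90129995 -0.03839987  7.22381068]
to tip tool mm [71.65010075 -0.20874891 -3.66517756]
```

View pics/side16.png

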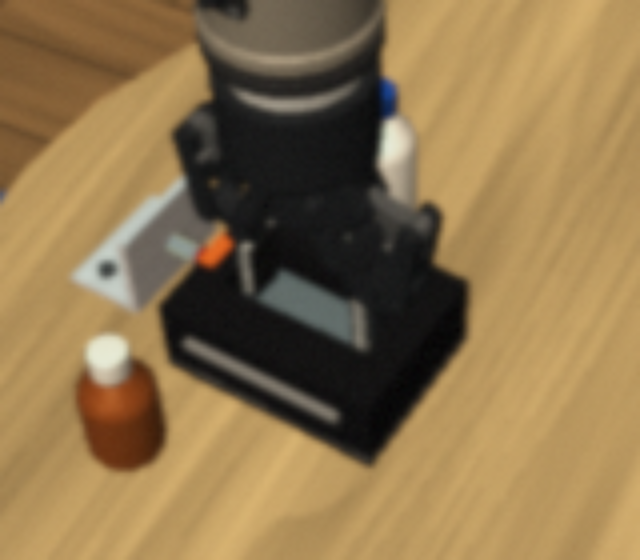

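```bash
python3 -m jog '0 0 0 0 0 -2 0.8;0 0 0 0 0 -1.5 0.8;0 0 0 2 0 0 0.8;0 0 0 3 0 0 0.8;0 0 0 2 0 0 0.8' 35;python3 -m jog '0 0 0 2 0 0 0.8;0 0 0 1 0 0 0.8;0 0 0 1 0 0 0.8;0 0 0 1 0 0 0.8;0 0 0 0 0 0 0.8'
python3 - <<'E'
from h import *
p,R,o=pose();print(p,np.degrees(np.arctan2(R[1,0],R[0,0])),o["contact_force"])
T=np.array([.7255,.031,p[2]]);print("to tip tool mm",R.T@(T-p)*1000)
f=imaging.grab_frame("side");cv2.imwrite("pics/side17.png",cv2.resize(f["color"][140:280,170:330],(640,560))[:,:,::-1])
E
```

```text
clock: 18.1
tcp_pos: [0.6603, 0.0377, -0.0111]
orientation: [-1.57, 0.083, -0.077]
contact_force: [-7.8, 1.8, 10.4]
grip_width: 0.0583
clock: 18.52
tcp_pos: [0.6652, 0.0368, -0.0111]
orientation: [-1.57, 0.083, -0.077]
contact_force: [-6.6, 0.7, 8.8]
grip_width: 0.0584
[ 0.66524567  0.03677577 -0.0111006 ] -5.82506435928145 [-6.58860075  0.7495012   8.77393965]
to tip tool mm [60.52897958 -0.22259799  0.36913441]
```

View pics/side17.png

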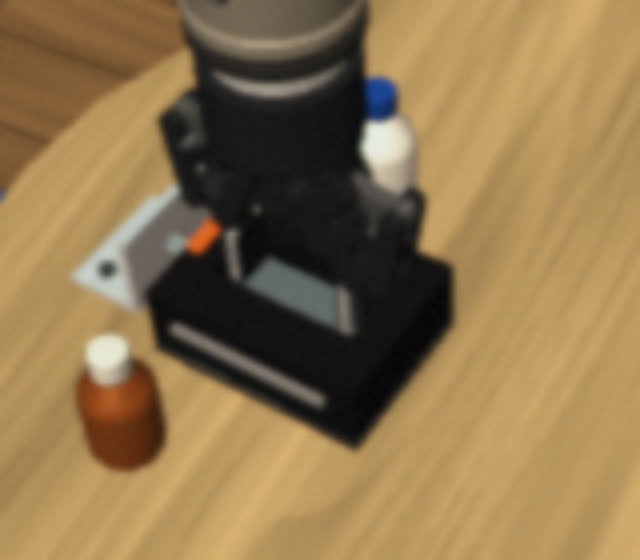

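Nose is in line with the orange mark; pressing on.

```bash
python3 -m jog '0 0 0 1 0 0 0.8;0 0 0 1 0 0 0.8;0 0 0 1 0 0 0.8;0 0 0 1 0 0 0.8;0 0 0 1 0 0 0.8' 35;python3 -m jog '0 0 0 1 0 0 0.8;0 0 0 1 0 0 0.8;0 0 0 0 0 0 0.8;0 0 0 0 0 0 0.8;0 0 0 0 0 0 0.8'
```

```text
clock: 18.98
tcp_pos: [0.6682, 0.0364, -0.0111]
orientation: [-1.571, 0.085, -0.074]
contact_force: [-13.3, 1.1, 15.6]
grip_width: 0.0584
clock: 19.4
tcp_pos: [0.6705, 0.0362, -0.0111]
orientation: [-1.571, 0.085, -0.074]
contact_force: [-11.6, 0.6, 13.4]
grip_width: 0.0586
```

```bash
python3 -m jog '0 0 0 1 0 0 0.8;0 0 0 0 0 0 0.8;0 0 0 0 0 0 0.8;0 0 0 0 0 0 0.8;0 0 0 0 0 0 0.8'
```

```text
clock: 19.82
tcp_pos: [0.6715, 0.0361, -0.0111]
orientation: [-1.571, 0.085, -0.074]
contact_force: [-13.3, 1.1, 13.9]
grip_width: 0.0582
```

```bash
python3 -m jog '0 0 0 1 -0.2 0 0.8;0 0 0 1 0 0 0.8;0 0 0 0 0 0 0.8;0 0 0 0 0 0 0.8;0 0 0 0 0 0 0.8';python3 -m jog '0 0 0 1 0 0 0.8;0 0 0 0 0 0 0.8;0 0 0 0 0 0 0.8;0 0 0 0 0 0 0.8;0 0 0 0 0 0 0.8'
```

```text
clock: 20.23
tcp_pos: [0.6734, 0.036, -0.0111]
orientation: [-1.571, 0.085, -0.074]
contact_force: [-12.5, 0.6, 12.9]
grip_width: 0.0588
clock: 20.65
tcp_pos: [0.6734, 0.036, -0.0111]
orientation: [-1.571, 0.086, -0.073]
contact_force: [-17.8, 0.4, 15.4]
grip_width: 0.0584
```

```bash
python3 -m jog '0 0 0 1 0 0 0.8;0 0 0 0 0 0 0.8;0 0 0 0 0 0 0.8;0 0 0 0 0 0 0.8;0 0 0 0 0 0 0.8'
python3 - <<'E'
from h import *
f=imaging.grab_frame("wrist");cv2.imwrite("pics/wrist18.png",f["color"][:,:,::-1])
E
```

```text
clock: 21.07
tcp_pos: [0.6734, 0.0359, -0.0111]
orientation: [-1.571, 0.087, -0.071]
contact_force: [-20.2, 1.2, 18.1]
grip_width: 0.0585
```

View pics/wrist18.png

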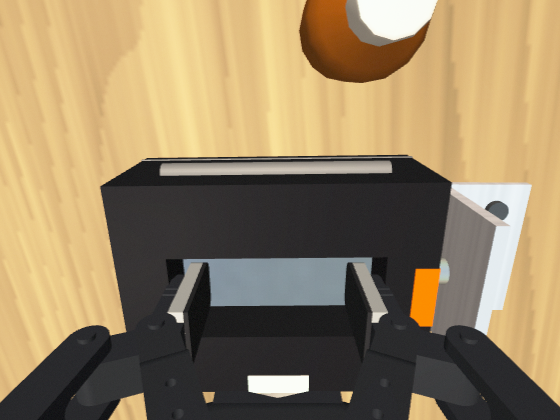

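```bash
python3 -m jog '0 0 0 -4 0 0 0.8;0 0 0 -8 0 0 0.8;0 0 0 -12 0 0 0.8;0 0 0 -14 0 0 0.8;0 0 0 -12 0 0 0.8';python3 -m jog '0 0 0 -8 0 0 0.8;0 0 0 -4 0 0 0.8;0 0 0 0 0 0 0.8;0 0 0 0 0 0 0.66;0 0 0 0 0 0 0.62' 20;python3 -m jog '0 0 0 0 0 0 0.6;0 0 0 0 0 0 0.6;0 0 0 0 -1 0 0.6;0 0 0 0 -2 0 0.6;0 0 0 0 -3 0 0.6'
python3 - <<'E'
from h import *
f=imaging.grab_frame("side");cv2.imwrite("pics/side19.png",cv2.resize(f["color"][140:280,170:330],(640,560))[:,:,::-1])
f=imaging.grab_frame("wrist");cv2.imwrite("pics/wrist19.png",f["color"][:,:,::-1])
E
```

```text
clock: 21.53
tcp_pos: [0.6303, 0.0398, -0.0105]
orientation: [-1.569, 0.078, -0.083]
contact_force: [2.0, -0.3, 3.1]
grip_width: 0.0585
clock: 21.95
tcp_pos: [0.6171, 0.0415, -0.0113]
orientation: [-1.57, 0.081, -0.08]
contact_force: [0.4, -0.2, 0.4]
grip_width: 0.0526
clock: 22.37
tcp_pos: [0.6169, 0.0417, -0.0051]
orientation: [-1.569, 0.08, -0.079]
contact_force: [0.4, 0.2, 0.7]
grip_width: 0.0513
```

View pics/side19.png

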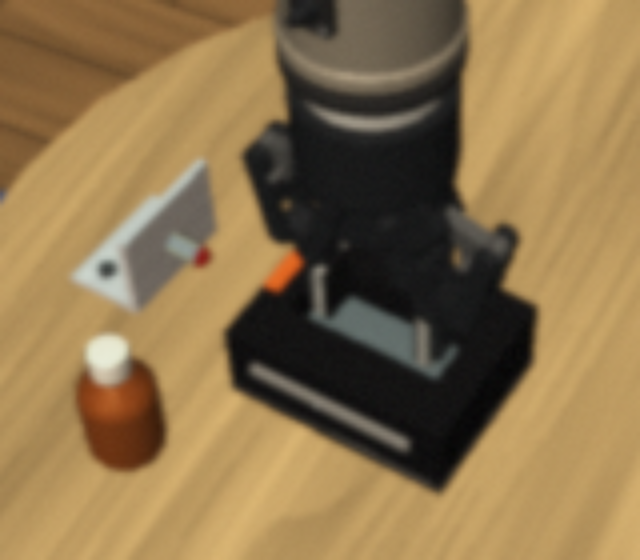

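View pics/wrist19.png

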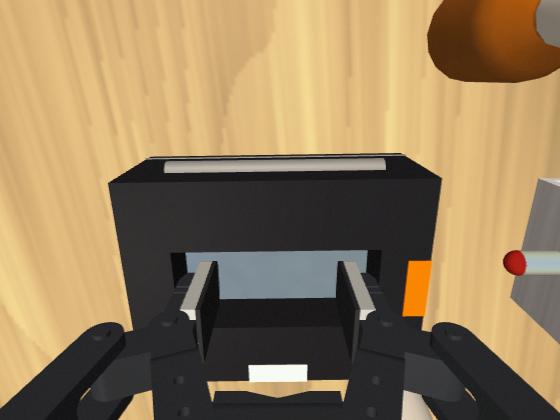

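```bash
python3 -m jog '0 0 0 0 -5 0 0.6;0 0 0 0 -8 0 0.6;0 0 0 0 -12 0 0.6;0 0 0 0 -20 0 0.6;0 0 0 0 -25 0 0.6';python3 -m jog '0 0 0 0 -30 0 0.6;0 0 0 0 -30 0 0.6;0 0 0 0 -30 0 0.6;0 0 0 -25 -15 0 0.6;0 0 0 -30 0 0 0.6';python3 -m jog '0 0 0 -35 0 0 0.6;0 0 0 -35 0 -15 0.6;0 0 0 -10 0 -35 0.6;0 0 0 0 0 -35 0.6;0 0 0 0 0 -35 0.6';python3 -m jog '0 0 0 0 0 -35 0.6;0 0 0 0 0 -35 0.6;0 0 0 0 0 -35 0.6;0 0 0 0 0 -35 0.6;0 0 0 0 0 0 0.6'
python3 - <<'E'
from h import *
for n in ("side","top","wrist"):
    f=imaging.grab_frame(n);cv2.imwrite(f"pics/{n}20.png",f["color"][:,:,::-1])
E
```

```text
clock: 22.88
tcp_pos: [0.6162, 0.0417, 0.0657]
orientation: [-1.569, 0.081, -0.078]
contact_force: [0.0, -0.3, -0.4]
grip_width: 0.0514
clock: 23.3
tcp_pos: [0.5661, 0.0483, 0.1754]
orientation: [-1.567, 0.074, -0.088]
contact_force: [0.6, 0.1, -0.8]
grip_width: 0.0504
clock: 23.72
tcp_pos: [0.4698, -0.0646, 0.1716]
orientation: [-1.571, 0.077, -0.08]
contact_force: [0.3, -0.6, -0.1]
grip_width: 0.0516
clock: 24.13
tcp_pos: [0.4549, -0.211, 0.171]
orientation: [-1.573, 0.087, -0.088]
contact_force: [0.1, -0.9, -0.1]
grip_width: 0.0514
```

View pics/side20.png

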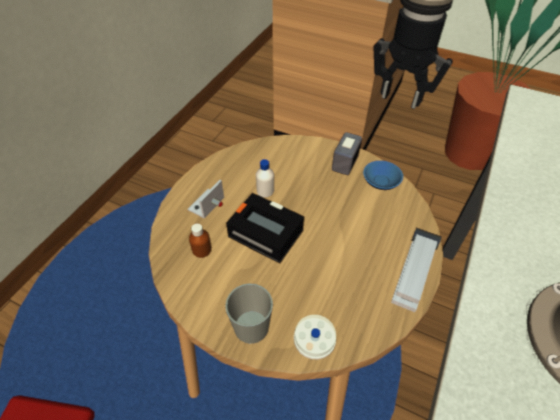

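View pics/top20.png

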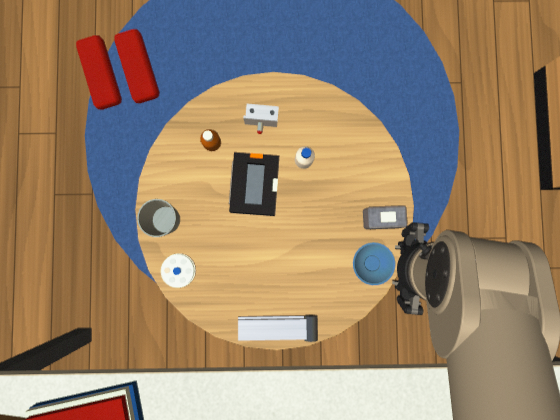

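View pics/wrist20.png

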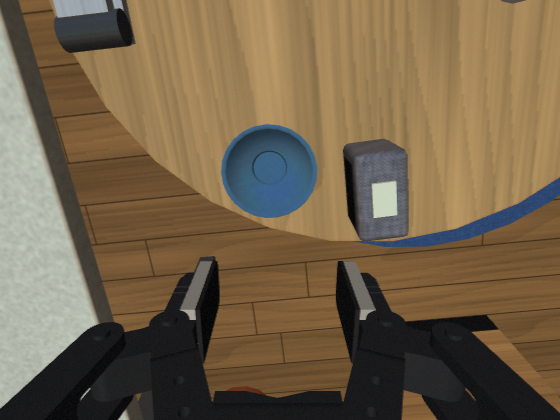

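```bash
python3 -m jog '0 0 0 30 0 0 0.6;0 0 0 30 0 0 0.6;0 0 0 30 0 0 0.6;0 0 0 30 0 0 0.6;0 0 0 20 0 0 0.6'; for i in 1 2 3 4 5;do python3 -m jog '0 -7 0 0 0 0 0.6;0 -7 0 0 0 0 0.6;0 -7 0 0 0 0 0.6;0 -7 0 0 0 0 0.6;0 -7 0 0 0 0 0.6'|head -2;done
python3 - <<'E'
from h import *
p,R,o=pose();print(p,np.degrees(np.arctan2(R[1,0],R[0,0])),o["joints"])
f=imaging.grab_frame("wrist");cv2.imwrite(f"pics/w21.png",f["color"][:,:,::-1])
E
```

```text
clock: 24.7
tcp_pos: [0.5989, -0.2146, 0.1707]
orientation: [-1.568, 0.075, -0.079]
contact_force: [0.7, -0.1, 0.1]
grip_width: 0.0515
clock: 25.12
tcp_pos: [0.5964, -0.2146, 0.1707]
clock: 25.53
tcp_pos: [0.5963, -0.2148, 0.1709]
clock: 25.95
tcp_pos: [0.5963, -0.215, 0.1709]
clock: 26.37
tcp_pos: [0.5963, -0.215, 0.171]
clock: 26.78
tcp_pos: [0.5963, -0.2151, 0.1711]
[ 0.59629777 -0.21513427  0.17106182] 169.68354174389262 [ 0.98979499  0.68371364 -1.11879856  1.62853142  0.64342966  1.24390347
  2.70445778]
```

View pics/w21.png

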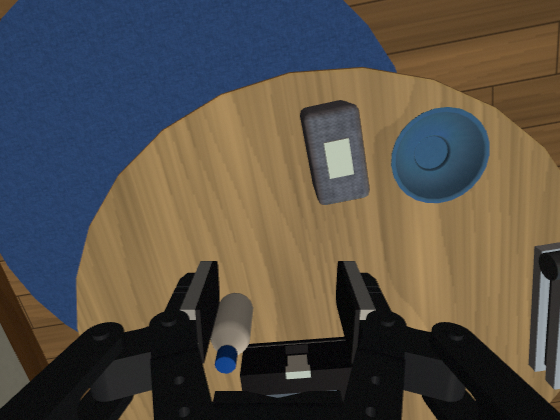

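Run:
```python
from h import *
p,R,o=pose();f=imaging.grab_frame("wrist");z=f["z_map"];H=f["hand_eye"]
cv2.imwrite("pics/w22.png",cv2.resize(f["color"][325:400,230:365],None,fx=5,fy=5)[:,:,::-1])
def w(u,v):
    d=z[v,u];c=np.array([(u-f["cx"])/f["fx"]*d,-(v-f["cy"])/f["fy"]*d,-d,1]);return p+R@(H@c)[:3]
n=np.array([np.cos(np.radians(-95.9)),np.sin(np.radians(-95.9)),0])
c=np.array([.6171,.0415,0]); t=np.array([-n[1],n[0],0])
for u in (265,280,290,297,304,320):
    print(u,[(v,*[int(round(1000*x)) for x in ((w(u,v)-c)@n,(w(u,v)-c)@t,w(u,v)[2])]) for v in range(340,382,3)])
```

```text
265 [(340, 50, 35, 0), (343, 47, 35, 2), (346, 46, 35, 6), (349, 46, 35, 10), (352, 46, 35, 16), (355, 46, 35, 20), (358, 45, 35, 24), (361, 46, 35, 30), (364, 45, 35, 33), (367, 45, 34, 37), (370, 46, 34, 43), (373, 46, 34, 47), (376, 44, 34, 49), (379, 38, 35, 47)]
280 [(340, 48, 18, -1), (343, 46, 18, 2), (346, 47, 18, 8), (349, 45, 18, 11), (352, 46, 18, 17), (355, 46, 18, 22), (358, 45, 18, 26), (361, 46, 18, 31), (364, 46, 18, 35), (367, 46, 18, 39), (370, 45, 18, 43), (373, 45, 18, 47), (376, 41, 18, 47), (379, 37, 19, 47)]
290 [(340, 48, 6, 1), (343, 341, 0, 352), (346, 46, 6, 8), (349, 41, 7, 8), (352, 37, 7, 7), (355, 34, 7, 10), (358, 36, 7, 16), (361, 36, 7, 20), (364, 37, 7, 26), (367, 47, 7, 42), (370, 46, 7, 45), (373, 45, 8, 48), (376, 41, 8, 48), (379, 37, 8, 48)]
297 [(340, 47, -2, 0), (343, 46, -2, 4), (346, 44, -2, 7), (349, 41, -2, 8), (352, 36, -1, 7), (355, 36, -1, 12), (358, 36, -1, 17), (361, 36, -1, 22), (364, 36, 0, 26), (367, 46, 0, 41), (370, 48, 0, 47), (373, 45, 0, 48), (376, 41, 0, 48), (379, 36, 1, 47)]
304 [(340, 47, -11, 0), (343, 47, -10, 6), (346, 45, -10, 8), (349, 40, -10, 8), (352, 36, -9, 8), (355, 36, -9, 13), (358, 36, -9, 18), (361, 36, -8, 22), (364, 37, -8, 28), (367, 47, -8, 42), (370, 47, -7, 46), (373, 44, -7, 48), (376, 40, -7, 48), (379, 35, -7, 46)]
320 [(340, 46, -29, 2), (343, 47, -29, 8), (346, 46, -28, 11), (349, 46, -28, 16), (352, 47, -27, 21), (355, 47, -26, 26), (358, 46, -26, 29), (361, 46, -26, 34), (364, 47, -25, 40), (367, 46, -25, 43), (370, 47, -24, 48), (373, 42, -24, 47), (376, 38, -24, 47), (379, 34, -24, 47)]
```

View pics/w22.png

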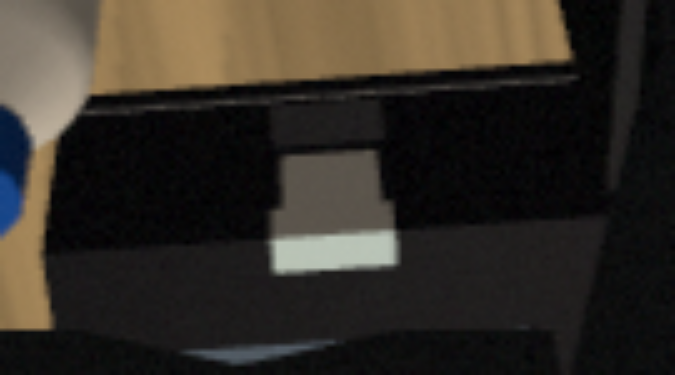

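```bash
for i in 1 2 3 4 5 6 7;do python3 -m jog '0 7 0 0 0 0 0.6;0 7 0 0 0 0 0.6;0 7 0 0 0 0 0.6;0 7 0 0 0 0 0.6;0 7 0 0 0 0 0.6'|head -2;done; python3 -m jog '0 7 0 0 0 0 0.6;0 7 0 0 0 0 0.6;0 7 0 0 0 0 0.6;0 0 0 -32 0 21 0.6;0 0 0 -32 0 21 0.6';python3 -m jog '0 0 0 -32 0 21 0.6;0 0 0 -32 0 21 0.6;0 0 0 -32 0 21 0.6;0 0 0 -32 0 21 0.6;0 0 0 -32 0 21 0.6'
python3 - <<'E'
from h import *
p,R,o=pose();print(p,np.degrees(np.arctan2(R[1,0],R[0,0])),o["joints"])
f=imaging.grab_frame("wrist");cv2.imwrite(f"pics/w23.png",f["color"][:,:,::-1])
E
```

```text
clock: 27.3
tcp_pos: [0.5961, -0.2159, 0.1707]
clock: 27.72
tcp_pos: [0.5961, -0.2158, 0.1708]
clock: 28.13
tcp_pos: [0.5962, -0.2158, 0.1708]
clock: 28.55
tcp_pos: [0.5962, -0.2157, 0.1708]
clock: 28.97
tcp_pos: [0.5962, -0.2157, 0.1708]
clock: 29.38
tcp_pos: [0.5963, -0.2156, 0.1708]
clock: 29.8
tcp_pos: [0.5963, -0.2156, 0.1707]
clock: 30.22
tcp_pos: [0.6449, -0.1596, 0.1711]
orientation: [-1.146, 1.302, -1.304]
contact_force: [0.7, 0.8, -1.0]
grip_width: 0.0513
clock: 30.63
tcp_pos: [0.7693, -0.0087, 0.1709]
orientation: [-1.147, 1.298, -1.298]
contact_force: [0.3, -0.2, -0.2]
grip_width: 0.0512
[ 0.76925074 -0.00871382  0.17092695] -96.96603833023897 [ 0.01360926  0.6577759  -0.13925509  1.2993133   0.09018387  1.18947019
 -1.82277887]
```

View pics/w23.png

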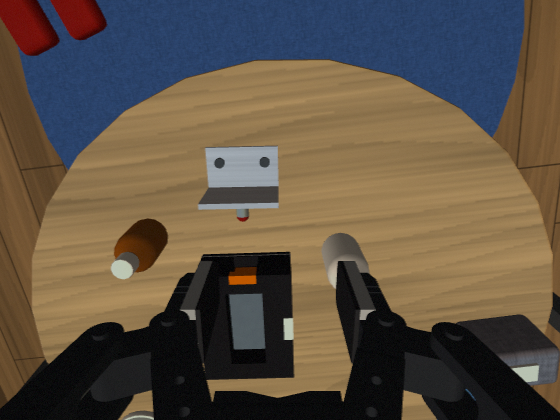

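```bash
python3 -m jog '0 0 0 0 0 20 0.6;0 0 0 0 0 25 0.6;0 0 0 0 0 25 0.6;0 0 0 0 0 0 0.6;0 0 0 0 0 0 0.6'
python3 - <<'E'
from h import *
p,R,o=pose();f=imaging.grab_frame("wrist");z=f["z_map"];H=f["hand_eye"]
cv2.imwrite("pics/w24.png",cv2.resize(f["color"][240:420,190:310],None,fx=3.3,fy=3.3)[:,:,::-1])
v,u=np.mgrid[:420,:560];c=np.stack([(u-f["cx"])/f["fx"]*z,-(v-f["cy"])/f["fy"]*z,-z],-1)
P=(c@H[:3,:3].T+H[:3,3])@R.T+p
n=np.array([np.cos(np.radians(-5.9)),np.sin(np.radians(-5.9)),0]);t=np.array([-n[1],n[0],0]);c0=np.array([.6171,.0415,0])
A=(P-c0)@n*1000;B=(P-c0)@t*1000;Z=P[...,2]*1000
hsv=cv2.cvtColor(f["color"],cv2.COLOR_RGB2HSV);k=cv2.inRange(hsv,(5,150,50),(20,255,255));k[:, :215]=0;k[:,300:]=0;k[:240]=0
vv,uu=np.nonzero(k);um=int(uu.mean());print(um,vv.min(),vv.max())
for q in (um-30,um-4,um,um+4): print(q,[(r_,int(A[r_,q]),int(B[r_,q]),int(Z[r_,q])) for r_ in range(vv.min()-12,vv.max()+6,2)])
E
```

```text
clock: 31.1
tcp_pos: [0.8381, -0.019, 0.1693]
orientation: [-1.149, 1.299, -1.297]
contact_force: [0.1, 0.2, 0.2]
grip_width: 0.0515
243 281 344
213 [(269, 237, -12, 222), (271, 237, -12, 223), (273, 236, -12, 222), (275, 309, -39, 350), (277, 234, -11, 223), (279, 233, -11, 223), (281, 232, -11, 223), (283, 232, -12, 224), (285, 309, -39, 350), (287, 230, -11, 224), (289, 229, -11, 224), (291, 229, -11, 224), (293, 228, -11, 225), (295, 228, -11, 226), (297, 227, -11, 226), (299, 226, -12, 227), (301, 225, -11, 226), (303, 225, -12, 227), (305, 224, -11, 227), (307, 223, -11, 227), (309, 222, -11, 228), (311, 222, -12, 228), (313, 221, -11, 228), (315, 220, -11, 228), (317, 219, -11, 228), (319, 218, -11, 228), (321, 218, -11, 230), (323, 217, -11, 229), (325, 216, -11, 229), (327, 215, -11, 229), (329, 61, 33, 34), (331, 61, 32, 37), (333, 62, 32, 40), (335, 61, 31, 43), (337, 61, 31, 45), (339, 59, 31, 46), (341, 57, 31, 47), (343, 55, 31, 48), (345, 52, 31, 47), (347, 50, 31, 47), (349, 47, 32, 47)]
239 [(269, 137, 0, 44), (271, 137, 0, 48), (273, 137, 0, 51), (275, 136, 0, 53), 
[... 1457 characters left out ...]
 -7, 51), (275, 136, -7, 53), (277, 133, -7, 52), (279, 132, -7, 53), (281, 114, -4, 27), (283, 94, 0, -1), (285, 91, 0, -1), (287, 89, 0, 0), (289, 86, 0, -2), (291, 84, 0, -1), (293, 82, 0, 0), (295, 78, 0, -1), (297, 75, 0, -2), (299, 74, 0, 0), (301, 71, 0, -1), (303, 68, 0, -1), (305, 65, 0, -1), (307, 64, 0, 0), (309, 61, 0, 0), (311, 62, 0, 4), (313, 61, 0, 6), (315, 58, 0, 6), (317, 56, 0, 7), (319, 53, 0, 7), (321, 50, 0, 6), (323, 51, 0, 10), (325, 52, 0, 16), (327, 52, 0, 19), (329, 52, 0, 22), (331, 52, -1, 26), (333, 62, -2, 41), (335, 62, -3, 45), (337, 62, -3, 47), (339, 58, -3, 46), (341, 56, -3, 46), (343, 54, -3, 47), (345, 50, -2, 46), (347, 48, -2, 45), (349, 47, -2, 47)]
```

View pics/w24.png

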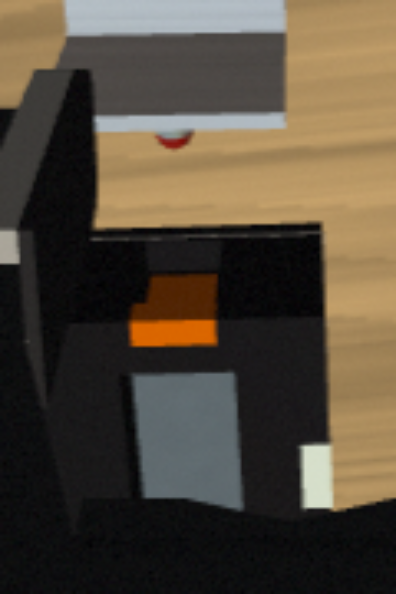

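Run:
```python
from h import *
a=cv2.imread("pics/top0.png").astype(int);b=cv2.imread("pics/top20.png").astype(int);d=np.abs(a-b).max(2)
for n,(x0,x1,y0,y1) in dict(drops=(190,228,120,155),spray=(288,325,140,172),cup=(130,185,195,245),wheel=(155,200,250,290),clock=(355,395,200,235),dish=(345,390,238,290)).items(): print(n,(d[y0:y1,x0:x1]>40).sum())
print(r.hand_in())
```

```text
drops 0
spray 0
cup 0
wheel 0
clock 0
dish 0
the job is handed in; nothing more can be done
None
```

I pressed both clasps fully in, white first and then orange. The case now stands flat on the stool about 49 mm clear of the nose, and I handed the job in at about 31 s.

**How:** I spread the fingertips inside the lid's well and slid and turned the case flat, with a light downward press. Each clasp was pushed onto the nose until it met its stop. The tool force along the push peaked at about 20 N.

**Last checks:**
- **Clasps:** wrist-camera depth put both button faces about 10 mm inside their side walls, which is the 3 mm recess plus the full 7 mm of travel.
- **Case:** the lid read 46–48 mm above the stool where I sampled it along the two clasp sides, so the case is level.
- **Other things:** comparing the top picture from the start with one after the release showed no change at either bottle, the cup or the wheel. The dish and clock showed none either, in the parts of them I compared.
- **Gripper:** it was clear of everything at the end.

**Checks that disagreed:**
- **Fingertips:** at that finger opening they sat about 43–45 mm behind the stated TCP, so the TCP had to read about -0.01 m in the well.
- **Cameras:** the top camera read positions about 2 mm off the wrist camera.
- **Slight lift:** when I first spread the fingers, the tool's force reading showed a pull of about 3.3 N, close to the case's weight. It may have been just unloaded for a moment. I relaxed the grip at once and lowered the tool 1–2 mm.

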